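# Tap the maple block down onto its parallels in the drill vise

## Task

The maple block nipped in the small drill vise has ridden up crooked off its two parallels: with the brass drift, reaching in at a slant below the rotary tool, tap it down lightly - no bruising - until it lies flat and both parallels are pinched tight under it. Then nudge the near parallel and after it the far one endways, with the drift or a fingertip, just hard enough to feel that it no longer slides, without shifting either from where it lies. Last, stand the drift upright on the bench again, leaving the mug, bottle and jar where they are.

Things in the scene. Friction and masses are not known exactly. Their poses are not given: they have to be found in the camera images.
- stand: Fixed grey drill stand carrying a small drill vise and, above it, a rotary tool. Origin: on the table under the vise centre, on the rotary tool's upright axis; x runs from the near, moving jaw (screw side) to the far, fixed jaw (column side), y along the jaws, z up. Base plate 12 mm thick, x -100 to 150, y -110 to 110 mm; column 24 mm thick at x 115, 430 mm high.
- vise_bed (a point): Centre of the vise's bed, stand (0, 0, 47) mm, between the jaws; its axes are the stand's. Dark steel vise: bed 86 mm wide in y; jaws 86 mm long in y, faces at x -20.5 and +20.5, tops 36 mm above the bed, outer sides at x -46 and +42; screw and cross bar run to x -146 mm, 12 mm above the bed. Base flange 132 mm wide in y, top at stand z 20.
- tool_nose (a point): Lower end of the rotary tool's nose, stand (0, 0, 160) mm. Below it a collet 13 mm across (to z 149) and a drill bit (to z 125). The nose widens from 20 to 50 mm across at z 205, body to z 352, clamp ring 66 mm across at z 260 to 290, carriage behind it. A vertical gripper over the block would hit it: hold the tool slanted 28 to 45 deg, leaning back to stand -x.
- block: Pale maple block, 39 (x) x 80 (y, along the jaws) x 30 mm high, nipped between the jaws. Origin: centre of its underside; flat, its axes are the stand's. It only slides up and down the jaw faces (friction about 10 N) and rocks about x (0.35 N m), and stays where left. Starts with its middle 5 to 7 mm up, either end higher by up to 5 mm. Fully down: underside at stand z 65, top at z 95 mm.
- block_end_left (a point): Spot to tap: on the block's top face, 28 mm from its middle towards +y, 6 mm towards -x from its centre line. Tapping the lower end alone leaves the other end up, so work both in turn until neither goes further down. A push of 18 to 25 N on each end in turn, repeated, seats the block and leaves the parallels pinched; over 45 N bruises it.
- block_end_right (a point): The like spot, 28 mm from the middle towards -y.
- parallel_near: Loose ground-steel parallel, 8 (x) x 130 (y) x 18 mm high, 145 g, on the vise bed along the near jaw, under the block. Origin: centre of its underside, about stand x -15, y within 8, z 47 mm. Its ends stick out 14 to 30 mm past the jaws. Slides at about 1 N while the block is up; pinched, it withstands an endways push of 3 to 4 N.
- parallel_far: The same kind of parallel along the far jaw, at about stand x +15 mm.
- drift: Loose brass drift (tapping bar), about 320 g, 140 mm long, standing upright on the table. Origin: centre of its lower, striking end; z along it. Striking end 22 mm across up to 18 mm, tapering to a round shank 18 mm across from 24 to 140 mm: grip the shank at about 112 mm.
- mug: White ceramic mug, 82 mm across, 95 mm high, loose bystander. Origin: centre of its foot.
- paint_bottle: Small green paint bottle, 38 mm across, 95 mm high, loose bystander. Origin: centre of its foot.
- paint_jar: Small capped amber jar, 48 mm across, 50 mm high, loose bystander. Origin: centre of its foot.

How it is judged:
By the outcome, as a careful person would: the job done as asked, in the order asked, and still so for the second after the job is handed in, with the robot touching nothing.
It also fails if it takes over 72 s, if anything falls off the work surface, if the arm or the gripper's body presses on something with over 40 N, if the wrist force passes 120 N, or if a joint passes its speed limit or range.

## Robot

A 7-joint arm with a two-finger parallel gripper is mounted at the origin on the work surface. World frame = base frame: x ahead of the robot, y to its left, z up, the work surface at z = 0. Lengths are in m, angles in rad, forces in N, time in s.
With the tool pointing down it reaches from about 0.4 to 0.85 m from the base axis. Payload 10.4 kg.
Tool frame: the origin (TCP) lies at the very end of the fingers, on their centre line; the grasp point (between the pads) lies 19 mm behind it (env.hold_point_z is the distance from the TCP to the grasp point, in m); z points along the fingers, y is the line along which they close (so a half turn about z gives the same grasp; the last joint's range is limited). The gripper opens to 87 mm and grips with 3 to 60 N. Pads are 19 mm wide; open, the fingers measure 117 mm over their backs; the gripper's body (75 mm by 190 mm) begins 51 mm behind the grasp point.
Start: joints at [-1.157, 0.332, -0.065, 1.46, 0.022, 1.35, -0.088], TCP at [0.264, 0.566, 0.223] pointing down, gripper open.
Joint ranges: [-2.6, 2.6], [-0.5, 2.12], [-1.47, 1.34], [0.16, 2.42], [-1.27, 4.41], [0.06, 2.06], [-2.6, 2.6]. Speed limits (rad/s): [2.22, 2.22, 2.79, 2.79, 3.14, 3.14, 3.14].

## Interface

Orientations are given as a unit quaternion [w, x, y, z].
In Python, from bench import env gives the robot as it stands.
- The arm moves only by the tool drive_tool, never from a script. Its argument "series" is a list of rows, each a list of 7 numbers: the shift along the tool's x, y, z in cm, then the turn, a rotation vector about the tool's x, y, z in rad, then the opening, from -1 (shut) to 1 (fully open). A call has 1 to 5 rows; each row is the pose to reach, as a shift and turn from the pose commanded when the call began, along the tool's axes at that moment; what a row does not reach only later rows make up. A row lasts 1/8 s, in which the tool goes at most 62.5 mm and 10.7 degrees, less where a joint would pass 70% of its speed; a pose out of reach is approached as far as the arm can. A call with a gripper value outside its range is refused whole. The fingers move at their own pace and stop on an object; the grip force is fixed at half the most. Time passes only in rows, so rows that repeat a pose let the fingers close. It gives the time, the measured TCP pose, the force, the opening and the grip force at its end, in the units of the state.
- env.get_obs(): the state, without advancing time (a new reading comes with each control period).
- env.grab_frame(name): name is "scene" or "top" or "wrist"; returns the picture (480x640x3 uint8, red, green, blue); there is no depth.
- env.calibration(name): a dict with "fx", "fy", "cx", "cy" (pixels), "extrinsics" (4x4, takes a point from camera to world coordinates). Camera axes: x right, y down, z forward; pixel columns grow to the right and rows downward; lengths in m; the calibration is good to about 2 mm. A picture is of the moment at which its call begins: read the wrist's pose just before it. calibration takes no time and is no camera call; for the wrist camera it gives the pose at the moment of the call.
- env.hand_in(): hands the job in; it is judged then, once.
The state is a dict: "time_s": time; "joints": joint angles; "qd": joint speeds; "tau": joint torques, N m; "eef_pos": TCP position; "eef_rot": TCP orientation; "contact_force": force on the tool from outside, world axes, zero at the start; "moment": the same for the moment, N m; "opening": opening from 0.0 (shut) to 1.0 (fully open); "grasp_force": force on a finger pad.
Only numpy, scipy, OpenCV 4.12 (cv2) and the standard library are available. Lean on these libraries where they do the work, as an engineer would, in place of code of your own. Each camera call takes 0.05 s, during which the arm holds its last target. There are 200 camera calls.

## Working session

There is one attempt and no reset: what is moved stays moved. The work goes in short steps, Python scripts to look and compute and a tool call to move; the robot and the scene stay as the last step left them, time stands still between calls to the robot, and variables do not carry over. Pictures are saved under pics/ and viewed, at most 10 in all, crops included, and the job is handed in when it is done.

Besides the shell and the picture viewer there is one more tool, called by a JSON object that holds its "fn" and its "kwargs", one argument or row to a line. drive_tool: Moves the arm, as the interface text tells. Its arguments: {"type":"object","properties":{"series":{"type":"array"}},"required":["series"]}

```bash
ls; mkdir -p pics
python3 - <<'E'
from bench import env
import cv2,numpy as np
o=env.get_obs();print({k:np.round(v,3) for k,v in o.items()})
for n in("scene","top"):
    cv2.imwrite(f"pics/{n}0.png",env.grab_frame(n)[:,:,::-1]);c=env.calibration(n);print(n,c['fx'],c['cx'],c['cy'],np.round(c['extrinsics'],3).tolist())
E
```

```text
pics
{'time_s': np.float64(0.0), 'joints': array([-1.157,  0.333, -0.065,  1.461,  0.022,  1.35 , -0.088]), 'qd': array([ 0.   ,  0.   , -0.001, -0.   , -0.   , -0.001, -0.002]), 'tau': array([-0.0000e+00, -6.2326e+01,  2.4000e-02, -3.8990e+01, -6.2000e-02,
        4.0000e-02,  0.0000e+00]), 'eef_pos': array([0.264, 0.566, 0.222]), 'eef_rot': array([-0.   ,  0.217,  0.976, -0.001]), 'contact_force': array([0.17 , 0.08 , 0.116]), 'moment': array([ 0.04 , -0.057,  0.064]), 'grasp_force': np.float64(0.0), 'opening': np.float64(1.003)}
scene 496.9606102254091 314.8415054463201 233.95154917041233 [[0.853, 0.26, -0.453, 0.996], [0.522, -0.428, 0.738, -0.78], [-0.002, -0.866, -0.5, 0.673], [0.0, 0.0, 0.0, 1.0]]
top 533.2471958717562 316.1321261722621 238.2068812679482 [[-0.142, -0.964, 0.224, 0.293], [-0.99, 0.139, -0.026, 0.036], [-0.006, -0.225, -0.974, 1.192], [0.0, 0.0, 0.0, 1.0]]
```

View pics/scene0.png

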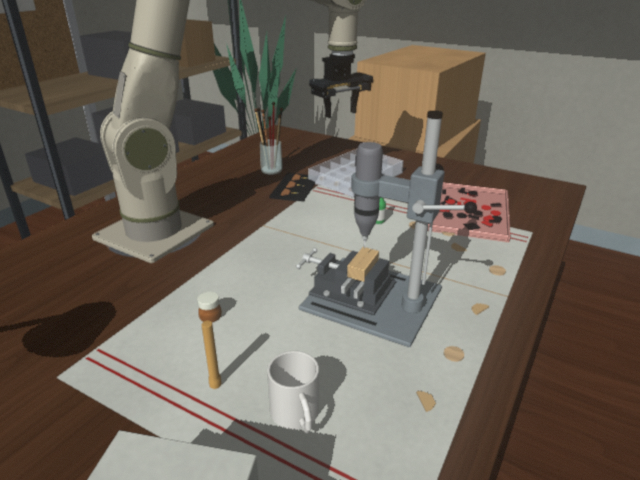

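View pics/top0.png

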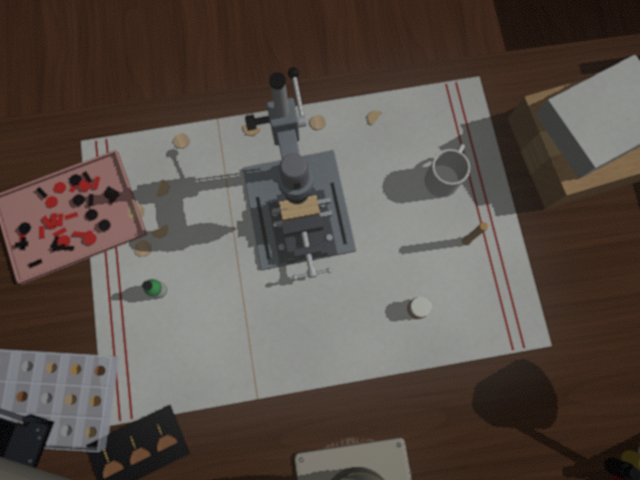

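The scene view shows the drift standing (base about (214,386), top (207,322)), with the mug at (294,390) and the jar at (209,306). In the top view the base plate corners are about (243,167), (331,152), (355,250), (262,269). I'll enlarge the vise in both views.

```bash
cat > h.py <<'E'
from bench import env
import cv2,numpy as np
from scipy.spatial.transform import Rotation as R
def ray(n,u,v,c=None):
    c=c or env.calibration(n);E=np.array(c['extrinsics'])
    d=E[:3,:3]@np.array([(u-c['cx'])/c['fx'],(v-c['cy'])/c['fy'],1]);return E[:3,3],d/np.linalg.norm(d)
def onz(n,u,v,z,c=None):
    o,d=ray(n,u,v,c);return o+d*(z-o[2])/d[2]
def proj(n,P,c=None):
    c=c or env.calibration(n);E=np.array(c['extrinsics']);p=(np.atleast_2d(P)-E[:3,3])@E[:3,:3]
    return np.c_[c['cx']+c['fx']*p[:,0]/p[:,2],c['cy']+c['fy']*p[:,1]/p[:,2]]
def rot(): 
    q=env.get_obs()['eef_rot'];return R.from_quat([q[1],q[2],q[3],q[0]])
E
python3 - <<'E'
from h import *
t=cv2.imread('pics/top0.png')[140:280,230:370];s=cv2.imread('pics/scene0.png')[225:345,290:450]
a=cv2.resize(t,(560,560),interpolation=cv2.INTER_CUBIC)
cv2.imwrite('pics/tc.png',a)
cv2.imwrite('pics/sc.png',cv2.resize(s,(800,600),interpolation=cv2.INTER_CUBIC))
for n,pts,z in(("top",[(243,167),(331,152),(355,250),(262,269)],.012),("scene",[(214,386)],0),("top",[(483,226)],.14),("top",[(466,242)],0),("top",[(452,167)],.095),("top",[(420,307)],.05),("top",[(152,288)],.095)):
    for p in pts: print(n,p,onz(n,*p,z).round(4))
E
```

```text
top (243, 167) [0.758  0.1494 0.012 ]
top (331, 152) [ 0.7653 -0.0604  0.012 ]
top (355, 250) [ 0.5241 -0.0791  0.012 ]
top (262, 269) [0.511  0.1341 0.012 ]
scene (214, 386) [ 0.5146 -0.3384  0.    ]
top (483, 226) [ 0.511  -0.3318  0.14  ]
top (466, 242) [ 0.5087 -0.3343 -0.    ]
top (452, 167) [ 0.6597 -0.3089  0.095 ]
top (420, 307) [ 0.3743 -0.1929  0.05  ]
top (152, 288) [0.4885 0.3575 0.095 ]
```

View pics/tc.png

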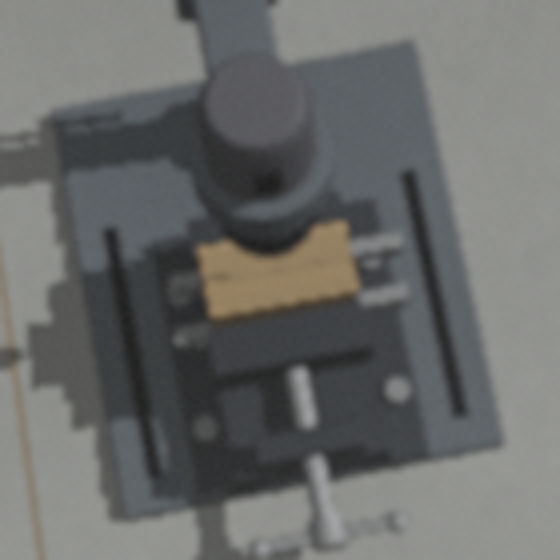

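View pics/sc.png

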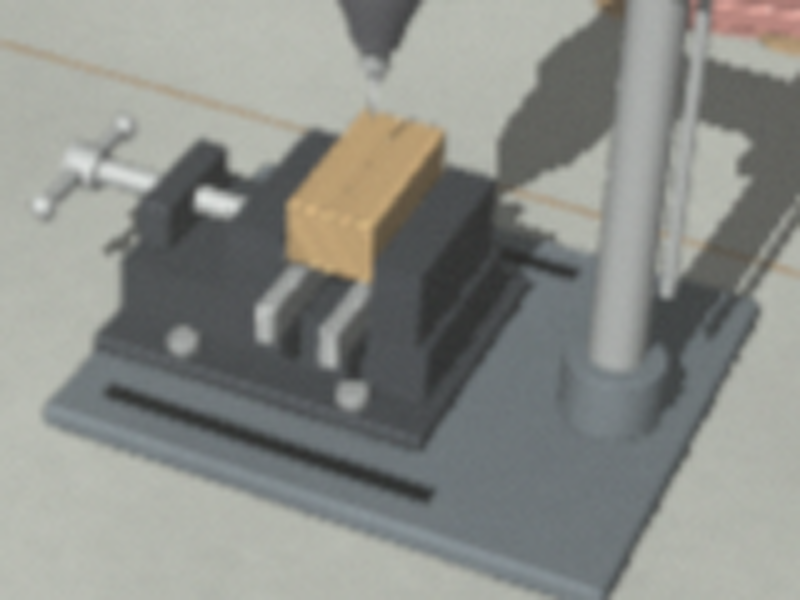

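```bash
cat >> h.py <<'E'
from scipy.optimize import least_squares
E
python3 - <<'E'
from h import *
C=np.array([(150,110),(150,-110),(-100,-110),(-100,110)])/1000
tp=np.array([(50,113),(412,42),(502,440),(115,518)])/4+[230,140]
sp=np.array([(758,308),(602,590),(48,412)])/5+[290,225]; sC=C[[0,1,2]]
c={n:env.calibration(n) for n in("top","scene")}
def W(p,P): 
    a=p[2];M=np.array([[np.cos(a),-np.sin(a)],[np.sin(a),np.cos(a)]]);return np.c_[P[:,:2]@M.T+p[:2],P[:,2]]
z=lambda A:np.c_[A,np.full(len(A),.012)]
f=lambda p:np.r_[(proj("top",W(p,z(C)),c["top"])-tp).ravel(),(proj("scene",W(p,z(sC)),c["scene"])-sp).ravel()]
r=least_squares(f,[.61,.04,-.06]);print(r.x.round(4),r.fun.round(1))
p=r.x
# tops of block: which end & z, from scene & top
B=np.array([(-.0195,.04),(.0195,.04),(.0195,-.04),(-.0195,-.04)])
bs=np.array([(370,112),(445,130),(375,235),(287,205)])/5+[290,225]
for i in range(4):
    g=least_squares(lambda q:(proj("scene",W(p,np.array([[*B[i],q[0]]])),c["scene"])-bs[i]).ravel(),[.1]);print(B[i],g.x.round(4),g.fun.round(1))
bt=np.array([(198,247),(350,222),(360,292),(208,318)])/4+[230,140]
zz=np.full(4,.102);print((proj("top",W(p,np.c_[B,zz]),c["top"])-bt).round(1))
# parallel -y end tops (z .065): cast in scene, to stand frame
for n,P in(("scene",[(258,308),(278,315),(322,325),(343,335)]),("top",[(402,241),(408,292),(170,285),(175,340)])):
  for u in P:
    u=np.array(u)/(5 if n=="scene" else 4)+([290,225] if n=="scene" else [230,140])
    w=onz(n,*u,.065)[:2]-p[:2];a=p[2];print(n,[round(float(v),4) for v in(w[0]*np.cos(a)+w[1]*np.sin(a),-w[0]*np.sin(a)+w[1]*np.cos(a))])
E
```

```text
[0.6171 0.0343 0.0567] [-1.  -2.1  0.3 -1.9  0.5  0.1  1.3 -0.3  0.2 -2.8 -0.3 -0.  -2.  -2.5]
[-0.0195  0.04  ] [0.098] [-1.7 -0.1]
[0.0195 0.04  ] [0.0998] [-0.2 -0. ]
[ 0.0195 -0.04  ] [0.093] [-0.9 -0.1]
[-0.0195 -0.04  ] [0.0955] [-0.5 -0. ]
[[  1.9  17. ]
 [-39.5   5.9]
 [ -5.2 -18.7]
 [ 36.4  -8. ]]
scene [-0.0154, -0.0728]
scene [-0.006, -0.0733]
scene [0.0128, -0.0711]
scene [0.0232, -0.0733]
top [0.0108, -0.0732]
top [-0.0184, -0.0705]
top [0.0115, 0.0567]
top [-0.0197, 0.0596]
```

Run:
```python
from h import *
c=env.calibration("wrist");o=env.get_obs();r=rot()
E=np.array(c['extrinsics']);print(c['fx'],c['cx'],c['cy'])
print("tool axes\n",r.as_matrix().round(3));print("cam pos in tool",r.inv().apply(E[:3,3]-o['eef_pos']).round(4));print("cam axes in tool\n",(r.as_matrix().T@E[:3,:3]).round(3), env.hold_point_z)
```

```text
424.1706437058408 326.00782090535864 240.58752514566046
tool axes
 [[-0.906  0.423 -0.   ]
 [ 0.423  0.906 -0.001]
 [-0.    -0.001 -1.   ]]
cam pos in tool [ 0.0758  0.0013 -0.1617]
cam axes in tool
 [[-0.    -0.963 -0.271]
 [ 1.    -0.    -0.   ]
 [ 0.    -0.271  0.963]] 0.0187
```

```bash
cat >> h.py <<'E'
def Rt(yaw,tilt):  # tool x = -x(yawed), y=+y, tilted so that z points to +x
    s,c=np.sin(tilt),np.cos(tilt);return R.from_euler('z',yaw)*R.from_matrix(np.array([[-c,0,s],[0,1,0],[-s,0,-c]]))
def go(pos,rt,p0=None,r0=None):
    o=env.get_obs();p0=o['eef_pos'] if p0 is None else p0;r0=rot() if r0 is None else r0
    print("shift cm",(r0.inv().apply(np.array(pos)-p0)*100).round(2),"turn",(r0.inv()*rt).as_rotvec().round(3))
E
python3 - <<'E'
from h import *
go([.42,.03,.25],Rt(.057,np.radians(20)))
E
```

```text
shift cm [-36.79 -41.98  -2.76] turn [-0.087 -0.342 -0.489]
```

{"fn": "drive_tool", "kwargs": {
  "series": [
    [-5,-4,-0.4,0,0,0,1],
    [-9,-9,-0.7,0,0,0,1],
    [-13,-14,-1,0,0,0,1],
    [-17,-19,-1.3,0,0,0,1],
    [-18.4,-21,-1.4,0,0,0,1]
  ]
}}

```text
time_s: 0.72
eef_pos: [0.3431, 0.2949, 0.2366]
eef_rot: [0.0, 0.218, 0.976, 0.0]
contact_force: [-0.0, 0.8, 0.2]
opening: 0.996
grasp_force: 0.0
```

{"fn": "drive_tool", "kwargs": {
  "series": [
    [-4,-5,-0.4,0,0,0,1],
    [-8,-10,-0.7,0,0,0,1],
    [-12,-15,-1,0,0,0,1],
    [-16,-19,-1.2,0,0,0,1],
    [-18.4,-21,-1.4,0,0,0,1]
  ]
}}

```text
time_s: 1.35
eef_pos: [0.4204, 0.0269, 0.2507]
eef_rot: [0.0, 0.218, 0.976, 0.0]
contact_force: [0.6, 1.5, 0.0]
opening: 1.004
grasp_force: 0.0
```

{"fn": "drive_tool", "kwargs": {
  "series": [
    [0,0,0,-0.022,-0.085,-0.122,1],
    [0,0,0,-0.044,-0.17,-0.244,1],
    [0,0,0,-0.066,-0.255,-0.366,1],
    [0,0,0,-0.087,-0.342,-0.489,1],
    [0,0,0,-0.087,-0.342,-0.489,1]
  ]
}}

```text
time_s: 1.98
eef_pos: [0.4191, 0.0299, 0.2494]
eef_rot: [0.173, -0.028, 0.985, 0.005]
contact_force: [0.9, -0.4, -0.1]
opening: 0.999
grasp_force: 0.0
```

Run:
```python
from h import *
import pickle
o=env.get_obs();c=env.calibration("wrist");im=env.grab_frame("wrist")[:,:,::-1]
cv2.imwrite("pics/w1.png",im);pickle.dump(c,open("w1.pkl","wb"));print(o['time_s'],o['eef_pos'],rot().as_matrix().round(3),o['joints'])
go([.511,-.333,.20],Rt(.057,0))
```

```text
1.975 [0.41912145 0.02988377 0.24942411] [[-0.939 -0.055  0.34 ]
 [-0.051  0.998  0.02 ]
 [-0.341  0.002 -0.94 ]] [-0.66850549 -0.49639447  0.31367578  2.18937686  0.28119713  1.10523321
  1.17615632]
shift cm [ -4.99 -36.76   7.1 ] turn [ 0.001  0.348 -0.002]
```

View pics/w1.png

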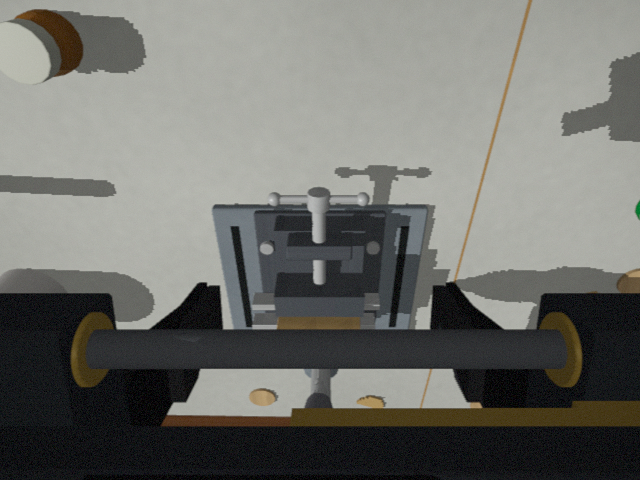

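The wrist view shows the base's near corners at (214,205) and (427,206), the parallels' ends at about u=253 and u=380 (rows 295-320), and the block's near top edge at row ~318.

Run:
```python
from h import *
import pickle
c=pickle.load(open("w1.pkl","rb"));im=cv2.imread("pics/w1.png")
A=onz("w",214,205.5,.012,c);B=onz("w",427.5,206,.012,c);print(A,B,np.linalg.norm(A-B))
d=(B-A)[:2];yaw=np.arctan2(d[1],d[0])-np.pi/2;m=(A+B)[:2]/2;o=m+.1*np.array([np.cos(yaw),np.sin(yaw)]);print("stand",o,yaw)
S=lambda w:R.from_euler('z',-yaw).apply(np.r_[w[:2]-o,w[2]])*1000
print("knob",S(onz("w",318,192,.059+.008,c)))
for u,v in((275,275),(365,275)):print("jaw",S(onz("w",u,v,.083,c)).round(1))
for u,v in((279,318),(360,318)):print("blk",S(onz("w",u,v,.101,c)).round(1))
g=im.max(2).astype(int)
for v in(294,298,302,306,312,316,320,324):
    l=g[v,232:284];r=g[v,355:400];print(v,l.tolist()[::2],r.tolist()[::2])
# drift base, scene
```

```text
[ 0.51758515 -0.0743451   0.012     ] [0.50609297 0.13836719 0.012     ] 0.2130225090192909
stand [0.61169344 0.03740587] 0.05397438208680305
knob [-146.24196093   -1.64253157   67.        ]
jaw [-69.8 -40.8  83. ]
jaw [-70.   40.4  83. ]
blk [-33.5 -37.9 101. ]
blk [-33.6  36.6 101. ]
294 [125, 124, 124, 126, 108, 34, 38, 25, 66, 123, 122, 116, 89, 88, 92, 88, 90, 90, 89, 92, 92, 67, 44, 42, 33, 38] [44, 34, 42, 44, 46, 82, 90, 89, 90, 90, 85, 89, 77, 76, 73, 68, 75, 74, 69, 23, 19, 10, 33]
298 [123, 126, 125, 127, 129, 43, 24, 28, 41, 130, 124, 87, 91, 93, 89, 89, 91, 91, 90, 88, 90, 81, 81, 79, 80, 80] [85, 77, 79, 73, 76, 85, 85, 87, 83, 86, 88, 89, 79, 76, 73, 71, 72, 74, 60, 16, 19, 18, 36]
302 [128, 126, 125, 126, 129, 79, 31, 27, 32, 109, 114, 89, 89, 91, 92, 89, 90, 90, 90, 91, 91, 84, 82, 80, 78, 80] [78, 78, 78, 78, 77, 86, 84, 84, 89, 86, 84, 84, 81, 69, 71, 75, 71, 69, 59, 21, 26, 16, 58]
306 [124, 122, 129, 126, 127, 105, 34, 31, 27, 99, 152, 156, 156, 161, 157, 157, 159, 157, 158, 155, 156, 135, 82, 82, 79, 88] [70, 75, 77, 77, 73, 91, 89, 93, 92, 102, 107, 109, 95, 74
[... 217 characters left out ...]
72, 73, 80, 76, 29, 19, 11, 45, 79]
316 [130, 127, 130, 126, 128, 127, 98, 28, 28, 33, 108, 107, 90, 91, 88, 90, 85, 91, 90, 91, 92, 90, 87, 82, 85, 80] [79, 77, 79, 79, 80, 83, 86, 86, 82, 82, 43, 75, 71, 110, 129, 124, 129, 103, 25, 23, 29, 104, 129]
320 [145, 127, 127, 126, 127, 127, 110, 29, 32, 26, 98, 90, 86, 91, 84, 86, 91, 91, 92, 92, 90, 97, 89, 115, 97, 98] [98, 101, 89, 86, 89, 86, 86, 87, 85, 86, 94, 128, 128, 125, 128, 126, 129, 82, 31, 34, 32, 119, 129]
324 [160, 128, 129, 129, 127, 128, 129, 48, 27, 25, 78, 106, 98, 99, 105, 97, 103, 101, 98, 100, 100, 98, 112, 102, 104, 105] [97, 101, 94, 85, 85, 83, 82, 85, 89, 87, 113, 124, 128, 129, 123, 123, 127, 54, 27, 32, 46, 125, 130]
```

{"fn": "drive_tool", "kwargs": {
  "series": [
    [-1,-6,1.4,0,0.07,0,1],
    [-2,-12,2.8,0,0.14,0,1],
    [-3,-18,4.2,0,0.21,0,1],
    [-4,-24,4.5,0,0.28,0,1],
    [-5,-30,4.5,0,0.348,0,1]
  ]
}}

```text
time_s: 2.65
eef_pos: [0.4923, -0.2357, 0.225]
eef_rot: [0.011, -0.024, 1.0, 0.001]
contact_force: [-1.3, -0.5, 1.1]
opening: 0.999
grasp_force: 0.0
```

Run:
```python
from h import *
import pickle
o=env.get_obs();c=env.calibration("wrist");im=env.grab_frame("wrist")[:,:,::-1]
cv2.imwrite("pics/w2.png",im);pickle.dump(c,open("w2.pkl","wb"));print(o['time_s'],o['eef_pos'],rot().as_matrix().round(3),o['joints'])
hsv=cv2.cvtColor(np.ascontiguousarray(im),cv2.COLOR_BGR2HSV)
m=cv2.inRange(hsv,(10,120,60),(30,255,255));n,l,s,ce=cv2.connectedComponentsWithStats(m)
for i in range(1,n):
    if s[i,4]>150:print(s[i],ce[i].round(1))
print(proj("w",[[.511,-.333,0],[.511,-.333,.14]],c))
```

```text
2.65 [ 0.49231207 -0.23574562  0.22495112] [[-0.999 -0.05   0.012]
 [-0.05   0.999 -0.007]
 [-0.012 -0.008 -1.   ]] [-0.60696998  0.23268234  1.13575487  1.73059065 -0.23279509  1.29941341
  2.19730399]
[   0    2   55   49 1209] [28.5 24.9]
[355  40  37  55 310] [365.1  75.8]
[  9  47  48  15 218] [35.7 53.1]
[ 24  69  36  16 182] [44.9 78. ]
[   0   87   87  174 8448] [ 38.9 176.8]
[ 153  205   79   75 2141] [190.5 243.3]
[550 313  32  74 644] [570.7 343.9]
[ 71 314  21  73 475] [ 77.9 352.2]
[ 291  409  207   17 1951] [385.8 417.2]
[[218.40856633 214.48820608]
 [163.60637497 267.79968108]]
```

Run:
```python
from h import *
print(env.get_obs()['eef_pos']);go([.511,-.333,.18],Rt(.055,0))
go([.511,-.333,.0935],Rt(.055,0))
```

```text
[ 0.49303762 -0.23929422  0.22218759]
shift cm [-1.28 -9.42  4.31] turn [-0.008  0.012 -0.005]
shift cm [-1.17 -9.35 12.96] turn [-0.008  0.012 -0.005]
```

{"fn": "drive_tool", "kwargs": {
  "series": [
    [-0.8,-5,2,0,0,0,1],
    [-1.2,-9.2,4.2,-0.008,0.012,-0.005,1],
    [-1.2,-9.2,4.2,-0.008,0.012,-0.005,1],
    [-1.2,-9.2,4.2,-0.008,0.012,-0.005,1]
  ]
}}

```text
time_s: 3.2
eef_pos: [0.5089, -0.3253, 0.1817]
eef_rot: [0.005, -0.027, 1.0, 0.005]
contact_force: [-0.5, 0.1, 0.8]
opening: 0.999
grasp_force: 0.0
```

Run:
```python
from h import *
import pickle
im=np.ascontiguousarray(env.grab_frame("wrist")[:,:,::-1]);c=env.calibration("wrist")
cv2.imwrite("pics/w3.png",im)
m=cv2.inRange(cv2.cvtColor(im,cv2.COLOR_BGR2HSV),(10,120,60),(30,255,255));n,l,s,ce=cv2.connectedComponentsWithStats(m)
for i in range(1,n):
    if s[i,4]>150:print(s[i],ce[i].round(1))
print(proj("w",[[.511,-.333,0],[.511,-.333,.14]],c));print(env.get_obs()['eef_pos'])
go([.511,-.333,.0935],Rt(.055,0))
```

```text
[    0     0   161   293 38939] [ 72.4 141.4]
[ 480    7   50   73 1291] [496.2  50.3]
[ 293  204   34   87 2278] [311.4 249.3]
[  71  313   42   74 1164] [ 85.7 348.9]
[ 540  312   42   75 1187] [566.4 347. ]
[ 291  401  349   25 6350] [473.7 415.9]
[[311.04152506 214.14611519]
 [304.73914992 275.11420055]]
[ 0.50932886 -0.32448515  0.18201739]
shift cm [-0.02 -0.95  8.84] turn [0.011 0.011 0.001]
```

View pics/w3.png

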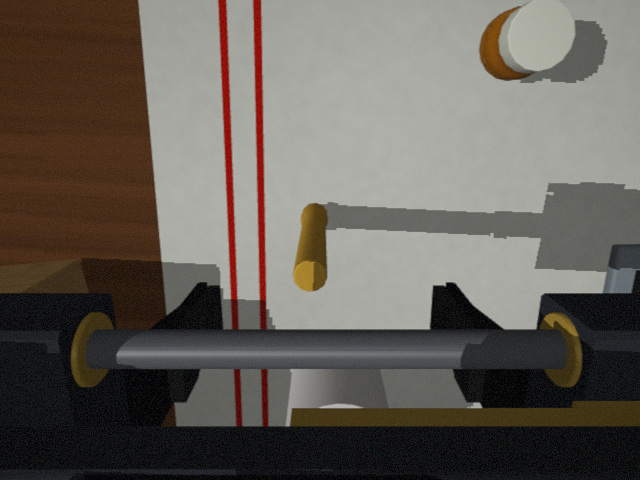

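The drift's top face is at (310.5,276) and its base at (314,215), so it stands at about (0.511, -0.330).

{"fn": "drive_tool", "kwargs": {
  "series": [
    [0,-0.5,3,0.011,0.011,0,1],
    [0,-0.6,6,0.011,0.011,0,1],
    [0,-0.6,8.8,0.011,0.011,0,1],
    [0,-0.6,8.85,0.011,0.011,0,1],
    [0,-0.6,8.85,0.011,0.011,0,1]
  ]
}}

```text
time_s: 3.88
eef_pos: [0.5107, -0.3299, 0.0945]
eef_rot: [0.001, -0.028, 1.0, -0.0]
contact_force: [0.7, 0.1, -0.1]
opening: 1.004
grasp_force: 0.0
```

{"fn": "drive_tool", "kwargs": {
  "series": [
    [0,0,0,0,0,0,-1],
    [0,0,0,0,0,0,-1],
    [0,0,0,0,0,0,-1],
    [0,0,0,0,0,0,-1],
    [0,0,0,0,0,0,-1]
  ]
}}

```text
time_s: 4.5
eef_pos: [0.5095, -0.3305, 0.0927]
eef_rot: [-0.0, -0.028, 1.0, -0.0]
contact_force: [0.4, -0.3, 0.3]
opening: 0.515
grasp_force: 0.0
```

Run:
```python
from h import *
o=env.get_obs();print(o['eef_pos'],o['opening'],o['grasp_force'],rot().as_matrix().round(3),o['joints'].round(2),o['contact_force'])
```

```text
[ 0.50950884 -0.33047354  0.09273597] 0.5147232078246547 0.0 [[-0.998 -0.055 -0.001]
 [-0.055  0.998 -0.   ]
 [ 0.001 -0.    -1.   ]] [-0.22  0.57  0.96  1.7  -0.51  1.15  2.51] [ 0.40525131 -0.28175316  0.28914003]
```

{"fn": "drive_tool", "kwargs": {
  "series": [
    [0,0,0,0,0,0,-1],
    [0,0,0,0,0,0,-1],
    [0,0,0,0,0,0,-1],
    [0,0,0,0,0,0,-1],
    [0,0,0,0,0,0,-1]
  ]
}}

```text
time_s: 5.12
eef_pos: [0.5095, -0.3304, 0.0927]
eef_rot: [-0.0, -0.028, 1.0, -0.0]
contact_force: [0.2, 0.2, -0.9]
opening: 0.194
grasp_force: 30.0
```

```bash
cat >> h.py <<'E'
ST=np.array([.617,.0365,0]);YAW=.055;L=.0927
def tcp(e,tilt):  # e: wanted striking-end centre in stand mm -> TCP world, rotation
    rt=Rt(YAW,np.radians(tilt));return ST+R.from_euler('z',YAW).apply(np.array(e)/1000)-rt.apply([0,0,L]),rt
def tip(T):  # striking-end centre in stand mm
    o=env.get_obs();return R.from_euler('z',-YAW).apply(o['eef_pos']+rot().apply([0,0,L])-ST)*1000
E
python3 - <<'E'
from h import *
o=env.get_obs();print(o['opening'],o['grasp_force'],o['contact_force'])
th=np.radians(32);back=lambda e,d:np.array(e)+d*np.array([-np.sin(th),0,np.cos(th)])
up=o['eef_pos']+[0,0,.13];r0=rot()
p1,rt=tcp(back([3.3,-28,122],60),32)
print("up",r0.inv().apply(up-o['eef_pos'])*100);print(p1,tcp([3.3,-28,122],32)[0]);go(p1,rt,up,r0)
E
```

```text
0.19384515575695485 29.98845751862973 [ 0.24688542  0.18863313 -0.9173563 ]
up [ 7.00927016e-03 -3.79627034e-03 -1.29999976e+01]
[0.54103792 0.00427546 0.25149694] [0.572785   0.00602332 0.20061406]
shift cm [-4.99 33.24 -2.89] turn [-0.    -0.559  0.   ]
```

{"fn": "drive_tool", "kwargs": {
  "series": [
    [0,0,-2,0,0,0,-1],
    [0,0,-5,0,0,0,-1],
    [0,0,-9,0,0,0,-1],
    [0,0,-12,0,0,0,-1],
    [0,0,-13,0,0,0,-1]
  ]
}}

```text
time_s: 5.75
eef_pos: [0.51, -0.331, 0.2253]
eef_rot: [0.001, -0.027, 1.0, -0.001]
contact_force: [0.4, -0.3, -3.1]
opening: 0.189
grasp_force: 30.0
```

{"fn": "drive_tool", "kwargs": {
  "series": [
    [0,3,0,0,-0.11,0,-1],
    [0,7,0,0,-0.22,0,-1],
    [0,11,0,0,-0.34,0,-1],
    [0,15,0,0,-0.45,0,-1],
    [0,18,0,0,-0.559,0,-1]
  ]
}}

```text
time_s: 6.38
eef_pos: [0.4999, -0.1498, 0.2228]
eef_rot: [0.27, -0.026, 0.963, 0.008]
contact_force: [0.5, 0.2, -5.0]
opening: 0.189
grasp_force: 30.0
```

{"fn": "drive_tool", "kwargs": {
  "series": [
    [-1.5,4,0,0,0,0,-1],
    [-3,8,0,0,0,0,-1],
    [-4.5,12,0,0,0,0,-1],
    [-5.8,15.2,0.2,0,0,0,-1],
    [-5.8,15.2,0.2,0,0,0,-1]
  ]
}}

```text
time_s: 7.0
eef_pos: [0.5419, 0.0053, 0.2498]
eef_rot: [0.266, -0.028, 0.964, 0.007]
contact_force: [-0.3, -1.1, -2.8]
opening: 0.19
grasp_force: 30.0
```

Run:
```python
from h import *
import pickle
c=env.calibration("wrist");cv2.imwrite("pics/w4.png",env.grab_frame("wrist")[:,:,::-1]);pickle.dump(c,open("w4.pkl","wb"))
cv2.imwrite("pics/s4.png",env.grab_frame("scene")[:,:,::-1])
o=env.get_obs();print(o['eef_pos'],o['contact_force'],o['moment'],o['joints'].round(2),tip(0));p,rt=tcp([3.3,-28,122],32);go(p,rt)
```

```text
[0.54143318 0.00246189 0.24951648] [-0.29064005 -0.74027581 -3.07718372] [-0.06023003  1.04266593  0.00349389] [-0.62 -0.32  0.43  2.13  0.28  0.78  1.3 ] [-29.79144404 -29.93292063 169.93027985]
shift cm [-0.2   0.19  5.81] turn [-0.001 -0.02  -0.   ]
```

View pics/w4.png

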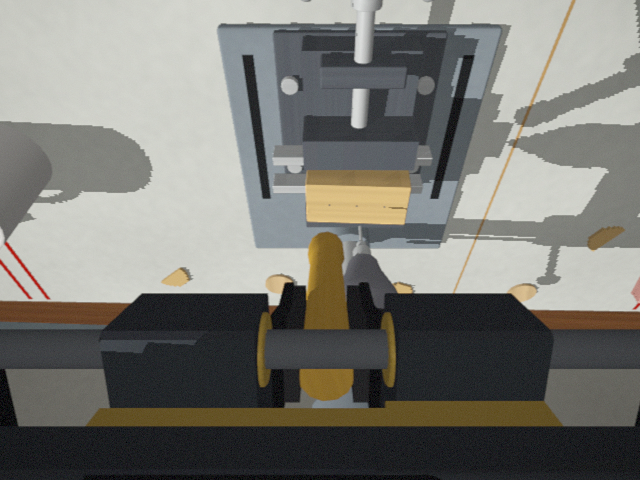

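The wrist view shows the base corners at (220,26), (501,27), (440,247), (257,247). The block's top runs from (306,190) to (407,223), the parallels' left ends are at u≈273, and the drift tip is at (325,243).

Run:
```python
from h import *
import pickle
c=pickle.load(open("w4.pkl","rb"))
pts=[((-100,-110,12),(220,25)),((-100,110,12),(501,26)),((150,110,12),(440,247)),((150,-110,12),(257,247)),((0,0,125),(361,229)),((-20.5,-43,83),(303.5,167)),((-20.5,43,83),(418,167))]
P=np.array([p[0] for p in pts])/1000;q=np.array([p[1] for p in pts])
W=lambda p:R.from_euler('z',p[2]).apply(P)+[p[0],p[1],0]
f=lambda p:(proj("w",W(p),c)-q)
r=least_squares(lambda p:f(p).ravel(),[.617,.036,.055],loss='soft_l1');print(r.x.round(4));print(f(r.x).round(1))
x=r.x;S=lambda w:R.from_euler('z',-x[2]).apply(w-[x[0],x[1],0])*1000
for u,v,z in((273,150,.065),(273,178,.065),(432,150,.065),(422,178,.065),(306,221,.101),(407,223,.101)):print(u,v,S(onz("w",u,v,z,c)).round(1))
print(proj("w",[env.get_obs()['eef_pos']+rot().apply([0,0,L])],c))
```

```text
[0.6136 0.0374 0.0551]
[[-4.4 -0.2]
 [ 5.8 -0.3]
 [ 0.9  1.4]
 [-1.9  1. ]
 [ 0.3 -4.4]
 [ 1.1  0.7]
 [-2.7  1. ]]
273 150 [-24.4 -68.8  65. ]
273 178 [  3.8 -71.3  65. ]
432 150 [-24.8  58.3  65. ]
422 178 [ 3.4 55.  65. ]
306 221 [ 19.6 -42.6 101. ]
407 223 [ 21.6  40.1 101. ]
[[318.44758939 244.61402366]]
```

```bash
sed -i 's/ST=np.array(.*;YAW/ST=np.array([.615,.037,0]);YAW/' h.py
python3 - <<'E'
from h import *
o=env.get_obs();th=np.radians(32)
p,rt=tcp([3.3,28,120],32);print(tip(0));go(p,rt)
E
```

```text
[-27.82195442 -30.54210912 169.93027985]
shift cm [0.08 5.85 5.88] turn [-0.001 -0.02  -0.   ]
```

{"fn": "drive_tool", "kwargs": {
  "series": [
    [0,3,0,0,-0.01,0,-1],
    [0,5.85,0,0,-0.02,0,-1],
    [0.1,5.85,2,0,-0.02,0,-1],
    [0.1,5.85,4,0,-0.02,0,-1],
    [0.1,5.85,5.5,0,-0.02,0,-1]
  ]
}}

```text
time_s: 7.72
eef_pos: [0.566, 0.0613, 0.2016]
eef_rot: [0.276, -0.025, 0.961, 0.007]
contact_force: [0.1, 0.2, -3.7]
opening: 0.188
grasp_force: 30.0
```

{"fn": "drive_tool", "kwargs": {
  "series": [
    [0,0,0.2,0,0,0,-1],
    [0,0,0.4,0,0,0,-1],
    [0,0,0.4,0,0,0,-1]
  ]
}}

```text
time_s: 8.1
eef_pos: [0.5685, 0.0629, 0.1999]
eef_rot: [0.277, -0.026, 0.961, 0.008]
contact_force: [0.8, 0.5, -2.9]
opening: 0.188
grasp_force: 30.0
```

Run:
```python
from h import *
import pickle
c=env.calibration("wrist");cv2.imwrite("pics/w5.png",env.grab_frame("wrist")[:,:,::-1])
s=env.grab_frame("scene")[:,:,::-1];cv2.imwrite('pics/s5.png',cv2.resize(s[175:325,270:470],(800,600),interpolation=cv2.INTER_CUBIC))
o=env.get_obs();print(o['time_s'],o['eef_pos'],o['contact_force'],o['moment'],o['joints'].round(2),tip(0));p,rt=tcp([3.3,28,120],32);go(p,rt)
```

```text
8.2 [0.5685161  0.06306267 0.20002947] [-0.12483764  1.12564246 -3.69706973] [0.01429897 1.075828   0.05812672] [-0.63 -0.17  0.35  2.16  0.31  0.62  1.15] [  4.34832353  28.56560895 121.54432266]
shift cm [ 0.15 -0.06  0.08] turn [-0.     0.003 -0.001]
```

View pics/s5.png

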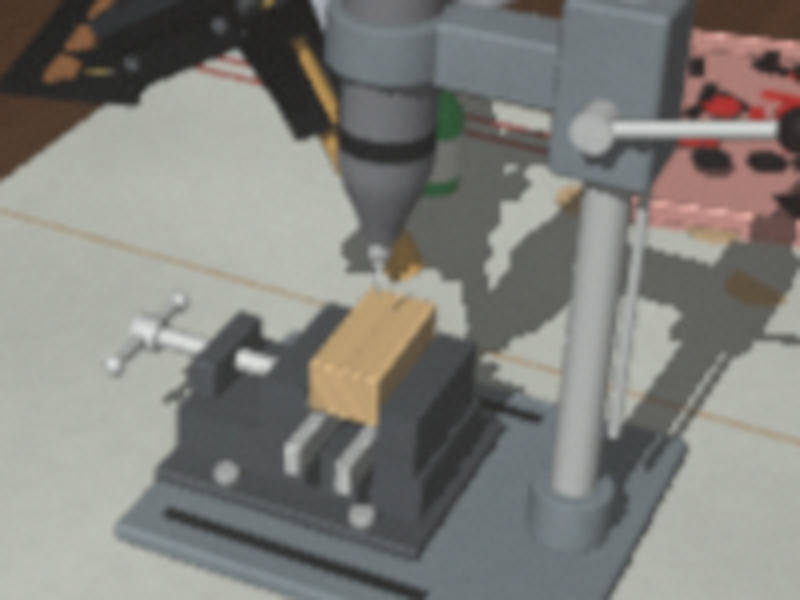

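The drift tip (about (405,272) in the crop) hangs over the high left end, clear of the nose. I'll feel downward.

{"fn": "drive_tool", "kwargs": {
  "series": [
    [0.15,0,0.2,0,0,0,-1],
    [0.3,-0.05,0.4,0,0,0,-1],
    [0.5,-0.05,0.6,0,0,0,-1],
    [0.6,-0.05,0.8,0,0,0,-1],
    [0.6,-0.05,0.8,0,0,0,-1]
  ]
}}

```text
time_s: 8.82
eef_pos: [0.5676, 0.0625, 0.1892]
eef_rot: [0.276, -0.026, 0.961, 0.007]
contact_force: [-0.4, -0.6, -2.8]
opening: 0.19
grasp_force: 30.0
```

{"fn": "drive_tool", "kwargs": {
  "series": [
    [0.05,0,0.085,0,0,0,-1],
    [0.1,0,0.17,0,0,0,-1],
    [0.1,0,0.17,0,0,0,-1]
  ]
}}

```text
time_s: 9.2
eef_pos: [0.5677, 0.0625, 0.1875]
eef_rot: [0.276, -0.026, 0.961, 0.007]
contact_force: [0.8, -0.2, -2.6]
opening: 0.19
grasp_force: 30.0
```

{"fn": "drive_tool", "kwargs": {
  "series": [
    [0.05,0,0.085,0,0,0,-1],
    [0.1,0,0.17,0,0,0,-1],
    [0.1,0,0.17,0,0,0,-1]
  ]
}}

```text
time_s: 9.57
eef_pos: [0.5678, 0.0626, 0.1856]
eef_rot: [0.276, -0.026, 0.961, 0.007]
contact_force: [-0.2, 1.1, -2.7]
opening: 0.19
grasp_force: 30.0
```

Run:
```python
from h import *
o=env.get_obs();print(o['time_s'],o['contact_force'],o['moment'],tip(0))
```

```text
9.575 [-0.18272405  1.10136209 -2.70730532] [-0.03540685  1.04065201  0.02759944] [  3.55359831  28.08881927 107.03438318]
```

{"fn": "drive_tool", "kwargs": {
  "series": [
    [0.05,0,0.085,0,0,0,-1],
    [0.05,0,0.085,0,0,0,-1]
  ]
}}

```text
time_s: 9.82
eef_pos: [0.5681, 0.0627, 0.1851]
eef_rot: [0.277, -0.026, 0.961, 0.008]
contact_force: [-2.5, -0.8, 2.2]
opening: 0.196
grasp_force: 30.0
```

{"fn": "drive_tool", "kwargs": {
  "series": [
    [0.05,0,0.085,0,0,0,-1],
    [0.05,0,0.085,0,0,0,-1]
  ]
}}

```text
time_s: 10.07
eef_pos: [0.5682, 0.0627, 0.1843]
eef_rot: [0.277, -0.026, 0.96, 0.008]
contact_force: [-4.0, -0.4, 5.7]
opening: 0.188
grasp_force: 30.0
```

{"fn": "drive_tool", "kwargs": {
  "series": [
    [0.05,0,0.085,0,0,0,-1],
    [0.05,0,0.085,0,0,0,-1]
  ]
}}

```text
time_s: 10.32
eef_pos: [0.5682, 0.0627, 0.1833]
eef_rot: [0.277, -0.026, 0.96, 0.008]
contact_force: [-4.3, 0.4, 5.3]
opening: 0.19
grasp_force: 30.0
```

Run:
```python
from h import *
o=env.get_obs();print(o['time_s'],o['contact_force'],o['moment'],tip(0))
```

```text
10.325 [-4.34483742  0.42583697  5.32639855] [-0.13591987  1.03715076 -0.09918559] [  4.07631816  28.25035664 104.81971892]
```

{"fn": "drive_tool", "kwargs": {
  "series": [
    [0.05,0,0.085,0,0,0,-1],
    [0.05,0,0.085,0,0,0,-1]
  ]
}}

```text
time_s: 10.58
eef_pos: [0.5682, 0.0627, 0.1823]
eef_rot: [0.277, -0.026, 0.96, 0.008]
contact_force: [-4.8, -1.5, 5.4]
opening: 0.191
grasp_force: 30.0
```

{"fn": "drive_tool", "kwargs": {
  "series": [
    [0.05,0,0.085,0,0,0,-1],
    [0.05,0,0.085,0,0,0,-1]
  ]
}}

```text
time_s: 10.82
eef_pos: [0.5683, 0.0627, 0.1813]
eef_rot: [0.277, -0.026, 0.96, 0.008]
contact_force: [-5.0, -0.2, 4.8]
opening: 0.189
grasp_force: 30.0
```

Run:
```python
from h import *
import pickle
o=env.get_obs();c=env.calibration("wrist");w=env.grab_frame("wrist")[:,:,::-1];cv2.imwrite("pics/w6.png",w)
print(o['time_s'],o['contact_force'],o['moment'],tip(0))
w5=cv2.imread("pics/w5.png")
cv2.imwrite('pics/w6c.png',cv2.resize(np.hstack([w5[90:330,220:430],w[90:330,220:430]]),(800,457),interpolation=cv2.INTER_CUBIC))
```

```text
10.825 [-4.98170326 -0.20465597  4.78190292] [-0.09112566  1.0142896  -0.02160898] [  4.10345635  28.22694274 102.8204848 ]
```

View pics/w6c.png

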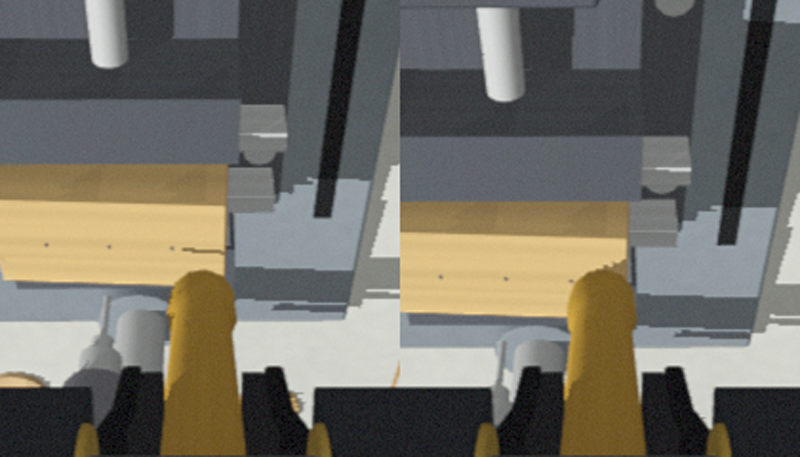

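The block's left end is going down (its visible front-face height there shrank from 38 to 30 px) and the drift sits squarely on it. I'll keep going.

{"fn": "drive_tool", "kwargs": {
  "series": [
    [0.05,0,0.085,0,0,0,-1],
    [0.05,0,0.085,0,0,0,-1]
  ]
}}

```text
time_s: 11.12
eef_pos: [0.5683, 0.0627, 0.1803]
eef_rot: [0.277, -0.026, 0.96, 0.008]
contact_force: [-3.8, -0.3, 5.1]
opening: 0.194
grasp_force: 30.0
```

{"fn": "drive_tool", "kwargs": {
  "series": [
    [0.05,0,0.085,0,0,0,-1],
    [0.05,0,0.085,0,0,0,-1]
  ]
}}

```text
time_s: 11.38
eef_pos: [0.5684, 0.0628, 0.1794]
eef_rot: [0.277, -0.026, 0.96, 0.008]
contact_force: [-4.9, -0.4, 5.8]
opening: 0.19
grasp_force: 30.0
```

{"fn": "drive_tool", "kwargs": {
  "series": [
    [0.025,0,0.045,0,0,0,-1],
    [0.025,0,0.045,0,0,0,-1]
  ]
}}

```text
time_s: 11.62
eef_pos: [0.5684, 0.0629, 0.179]
eef_rot: [0.277, -0.026, 0.96, 0.008]
contact_force: [-6.6, 0.0, 6.9]
opening: 0.192
grasp_force: 30.0
```

Run:
```python
from h import *
o=env.get_obs();print(o['time_s'],o['contact_force'],o['moment'],tip(0))
```

```text
11.625 [-6.57057006  0.020775    6.90900334] [ 0.04855299  1.07994959 -0.01968419] [  4.2921182   28.41260409 100.53784822]
```

{"fn": "drive_tool", "kwargs": {
  "series": [
    [0.025,0,0.045,0,0,0,-1],
    [0.025,0,0.045,0,0,0,-1]
  ]
}}

```text
time_s: 11.88
eef_pos: [0.5685, 0.063, 0.1785]
eef_rot: [0.277, -0.026, 0.96, 0.008]
contact_force: [-6.2, 0.2, 6.9]
opening: 0.191
grasp_force: 30.0
```

{"fn": "drive_tool", "kwargs": {
  "series": [
    [0.025,0,0.045,0,0,0,-1],
    [0.025,0,0.045,0,0,0,-1]
  ]
}}

```text
time_s: 12.12
eef_pos: [0.5685, 0.0631, 0.178]
eef_rot: [0.277, -0.026, 0.96, 0.008]
contact_force: [-7.1, 1.0, 7.0]
opening: 0.191
grasp_force: 30.0
```

{"fn": "drive_tool", "kwargs": {
  "series": [
    [0.025,0,0.045,0,0,0,-1],
    [0.025,0,0.045,0,0,0,-1]
  ]
}}

```text
time_s: 12.38
eef_pos: [0.5685, 0.0633, 0.1775]
eef_rot: [0.277, -0.026, 0.96, 0.008]
contact_force: [-6.7, 1.0, 7.3]
opening: 0.189
grasp_force: 30.0
```

{"fn": "drive_tool", "kwargs": {
  "series": [
    [-0.5,0,-1,0,0,0,-1],
    [-0.5,0,-4,0,0,0,-1],
    [-0.5,-3,-4.2,0,0,0,-1],
    [-0.6,-5.65,-4,0,0,0,-1],
    [-0.7,-5.65,-1.5,0,0,0,-1]
  ]
}}

```text
time_s: 13.0
eef_pos: [0.5699, 0.0038, 0.1948]
eef_rot: [0.278, -0.024, 0.96, 0.008]
contact_force: [-0.1, 1.2, -2.9]
opening: 0.19
grasp_force: 30.0
```

{"fn": "drive_tool", "kwargs": {
  "series": [
    [0,0,0.4,0,0,0,-1],
    [0,0,0.4,0,0,0,-1]
  ]
}}

```text
time_s: 13.25
eef_pos: [0.5709, 0.0064, 0.1896]
eef_rot: [0.276, -0.026, 0.961, 0.007]
contact_force: [0.0, -0.4, -2.5]
opening: 0.192
grasp_force: 30.0
```

Run:
```python
from h import *
w=env.grab_frame("wrist")[:,:,::-1];cv2.imwrite("pics/w7.png",w)
s=env.grab_frame("scene")[:,:,::-1]
cv2.imwrite('pics/s7.png',np.hstack([cv2.resize(w[120:360,230:430],(480,576),interpolation=cv2.INTER_CUBIC),cv2.resize(s[215:335,320:386],(317,576),interpolation=cv2.INTER_CUBIC)]))
o=env.get_obs();print(o['time_s'],o['contact_force'],o['moment'],tip(0));p,rt=tcp([3.3,-28,110],32);go(p,rt)
```

```text
13.35 [ 0.41954654 -0.25037526 -2.12348479] [-0.01648453  1.01498299  0.01255738] [  3.87677062 -28.09002489 111.72992621]
shift cm [0.12 0.01 0.12] turn [-0.     0.002 -0.   ]
```

View pics/s7.png

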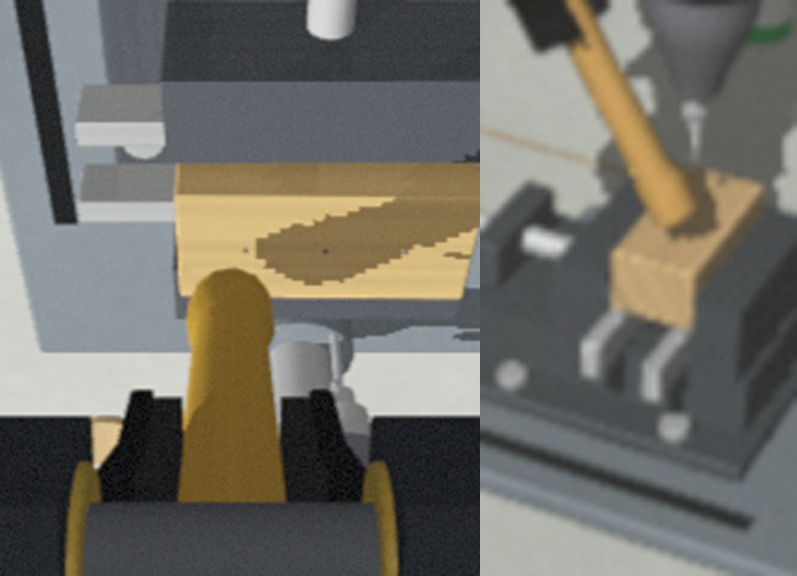

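The drift tip is over the right end and above the block, clear of the bit. Tapping the right end now.

{"fn": "drive_tool", "kwargs": {
  "series": [
    [0.1,0,0.15,0,0,0,-1],
    [0.16,0,0.26,0,0,0,-1],
    [0.21,0,0.34,0,0,0,-1],
    [0.21,0,0.34,0,0,0,-1]
  ]
}}

```text
time_s: 13.85
eef_pos: [0.5712, 0.0061, 0.1856]
eef_rot: [0.276, -0.026, 0.961, 0.007]
contact_force: [-1.1, -0.2, -3.2]
opening: 0.195
grasp_force: 30.0
```

{"fn": "drive_tool", "kwargs": {
  "series": [
    [0.05,0,0.085,0,0,0,-1],
    [0.1,0,0.17,0,0,0,-1],
    [0.1,0,0.17,0,0,0,-1]
  ]
}}

```text
time_s: 14.22
eef_pos: [0.5713, 0.0062, 0.1836]
eef_rot: [0.276, -0.026, 0.961, 0.007]
contact_force: [0.9, -0.6, -2.8]
opening: 0.192
grasp_force: 30.0
```

{"fn": "drive_tool", "kwargs": {
  "series": [
    [0.05,0,0.085,0,0,0,-1],
    [0.1,0,0.17,0,0,0,-1],
    [0.1,0,0.17,0,0,0,-1]
  ]
}}

```text
time_s: 14.6
eef_pos: [0.5713, 0.0062, 0.1816]
eef_rot: [0.276, -0.026, 0.961, 0.007]
contact_force: [0.2, 0.2, -3.1]
opening: 0.195
grasp_force: 30.0
```

{"fn": "drive_tool", "kwargs": {
  "series": [
    [0.05,0,0.085,0,0,0,-1],
    [0.1,0,0.17,0,0,0,-1],
    [0.1,0,0.17,0,0,0,-1]
  ]
}}

```text
time_s: 14.98
eef_pos: [0.5714, 0.0061, 0.1796]
eef_rot: [0.276, -0.026, 0.961, 0.007]
contact_force: [0.4, 0.5, -2.7]
opening: 0.191
grasp_force: 30.0
```

Run:
```python
from h import *
o=env.get_obs();print(o['time_s'],o['contact_force'],o['moment'],tip(0))
```

```text
14.975 [ 0.44496994  0.46312846 -2.69628351] [0.02568411 1.06411801 0.01789462] [  3.98650081 -28.45291764 101.06233127]
```

{"fn": "drive_tool", "kwargs": {
  "series": [
    [0.05,0,0.085,0,0,0,-1],
    [0.05,0,0.085,0,0,0,-1]
  ]
}}

```text
time_s: 15.22
eef_pos: [0.5714, 0.0061, 0.1787]
eef_rot: [0.276, -0.026, 0.961, 0.007]
contact_force: [-0.5, 0.4, -3.7]
opening: 0.19
grasp_force: 30.0
```

{"fn": "drive_tool", "kwargs": {
  "series": [
    [0.05,0,0.085,0,0,0,-1],
    [0.05,0,0.085,0,0,0,-1]
  ]
}}

```text
time_s: 15.48
eef_pos: [0.5714, 0.0061, 0.1777]
eef_rot: [0.276, -0.026, 0.961, 0.007]
contact_force: [-0.0, 0.0, -2.5]
opening: 0.191
grasp_force: 30.0
```

{"fn": "drive_tool", "kwargs": {
  "series": [
    [0.05,0,0.085,0,0,0,-1],
    [0.05,0,0.085,0,0,0,-1]
  ]
}}

```text
time_s: 15.72
eef_pos: [0.5717, 0.0061, 0.1771]
eef_rot: [0.277, -0.026, 0.961, 0.008]
contact_force: [-1.8, 0.2, 0.3]
opening: 0.193
grasp_force: 30.0
```

```bash
cat > seg.py <<'E'
from h import *
# drift outline in wrist view: mask of brass right of vise region, principal axis & tip
def drift():
    w=np.ascontiguousarray(env.grab_frame("wrist")[:,:,::-1]);m=cv2.inRange(cv2.cvtColor(w,cv2.COLOR_BGR2HSV),(12,170,60),(26,255,255));m[:150]=0;m[322:]=0;m[:,:285]=0;m[:,365:]=0
    n,l,s,ce=cv2.connectedComponentsWithStats(m);i=1+np.argmax(s[1:,4]);ys,xs=np.where(l==i)
    return s[i],[(y,xs[ys==y].min(),xs[ys==y].max()) for y in range(ys.min(),322,12)]
E
python3 - <<'E'
from seg import *
o=env.get_obs();print(o['time_s'],o['contact_force'],o['moment'],tip(0))
s,e=drift();print(s,e)
c=env.calibration("wrist");r=rot();p=o['eef_pos']
for d in(0,.0463,L):print("axis pred",proj("w",[p+r.apply([0,0,d])],c).round(1), "edge",proj("w",[p+r.apply([.011,0,d])],c).round(1))
E
```

```text
15.725 [-1.8189289   0.15802963  0.32365604] [ 0.01415107  1.09427183 -0.05784534] [  4.42756313 -28.47121631  98.62257874]
[ 305  233   43   89 2106] [(233, np.int64(323), np.int64(330)), (245, np.int64(310), np.int64(340)), (257, np.int64(309), np.int64(343)), (269, np.int64(311), np.int64(340)), (281, np.int64(310), np.int64(341)), (293, np.int64(309), np.int64(343)), (305, np.int64(308), np.int64(346)), (317, np.int64(307), np.int64(347))]
axis pred [[321.6 308.7]] edge [[321.5 284. ]]
axis pred [[322.5 270.9]] edge [[322.4 250.7]]
axis pred [[323.  245.7]] edge [[323.  228.7]]
```

{"fn": "drive_tool", "kwargs": {
  "series": [
    [0.05,0,0.085,0,0,0,-1],
    [0.05,0,0.085,0,0,0,-1]
  ]
}}

```text
time_s: 16.02
eef_pos: [0.5721, 0.0062, 0.1767]
eef_rot: [0.277, -0.026, 0.96, 0.008]
contact_force: [-5.6, -0.4, 7.0]
opening: 0.189
grasp_force: 30.0
```

{"fn": "drive_tool", "kwargs": {
  "series": [
    [0.05,0,0.085,0,0,0,-1],
    [0.05,0,0.085,0,0,0,-1]
  ]
}}

```text
time_s: 16.27
eef_pos: [0.5724, 0.0062, 0.1763]
eef_rot: [0.278, -0.026, 0.96, 0.008]
contact_force: [-8.9, -1.5, 11.3]
opening: 0.191
grasp_force: 30.0
```

{"fn": "drive_tool", "kwargs": {
  "series": [
    [0.05,0,0.085,0,0,0,-1],
    [0.05,0,0.085,0,0,0,-1]
  ]
}}

```text
time_s: 16.52
eef_pos: [0.573, 0.0063, 0.1757]
eef_rot: [0.278, -0.026, 0.96, 0.008]
contact_force: [-0.4, -0.6, 5.1]
opening: 0.188
grasp_force: 30.0
```

Run:
```python
from seg import *
o=env.get_obs();print(o['time_s'],o['contact_force'],o['moment'],tip(0))
s,e=drift();print(s,e)
c=env.calibration("wrist");r=rot();p=o['eef_pos']
for d in(L,):print("axis pred",proj("w",[p+r.apply([0,0,d])],c).round(1), "edge",proj("w",[p+r.apply([.011,0,d])],c).round(1))
w5=np.ascontiguousarray(cv2.imread("pics/w5.png"));m=cv2.inRange(cv2.cvtColor(w5,cv2.COLOR_BGR2HSV),(12,170,60),(26,255,255));m[:200]=0;m[322:]=0;m[:,:285]=0;m[:,365:]=0
n,l,s,ce=cv2.connectedComponentsWithStats(m);print("before",s[1+np.argmax(s[1:,4])])
w5=np.ascontiguousarray(cv2.imread("pics/w7.png"));m=cv2.inRange(cv2.cvtColor(w5,cv2.COLOR_BGR2HSV),(12,170,60),(26,255,255));m[:200]=0;m[322:]=0;m[:,:285]=0;m[:,365:]=0
n,l,s,ce=cv2.connectedComponentsWithStats(m);print("after left",s[1+np.argmax(s[1:,4])])
```

```text
16.525 [-0.38643537 -0.62670374  5.13347634] [-0.14904453 -0.15252905 -0.06949045] [  5.95232571 -28.31157036  97.35994137]
[ 304  234   44   88 2076] [(234, np.int64(324), np.int64(330)), (246, np.int64(310), np.int64(340)), (258, np.int64(309), np.int64(342)), (270, np.int64(310), np.int64(340)), (282, np.int64(309), np.int64(341)), (294, np.int64(307), np.int64(343)), (306, np.int64(307), np.int64(345)), (318, np.int64(306), np.int64(347))]
axis pred [[323.1 245.4]] edge [[323.1 228.4]]
before [ 305  233   43   89 2058]
after left [ 305  233   43   89 2074]
```

{"fn": "drive_tool", "kwargs": {
  "series": [
    [0.05,0,0.085,0,0,0,-1],
    [0.05,0,0.085,0,0,0,-1]
  ]
}}

```text
time_s: 16.82
eef_pos: [0.5736, 0.0064, 0.1754]
eef_rot: [0.279, -0.026, 0.96, 0.008]
contact_force: [-4.6, -0.8, 12.0]
opening: 0.187
grasp_force: 30.0
```

{"fn": "drive_tool", "kwargs": {
  "series": [
    [0.025,0,0.045,0,0,0,-1],
    [0.025,0,0.045,0,0,0,-1]
  ]
}}

```text
time_s: 17.08
eef_pos: [0.5738, 0.0064, 0.1753]
eef_rot: [0.279, -0.026, 0.96, 0.008]
contact_force: [-6.8, -1.7, 15.4]
opening: 0.188
grasp_force: 30.0
```

Run:
```python
from seg import *
o=env.get_obs();print(o['time_s'],o['contact_force'],o['moment'],tip(0))
s,e=drift();print(s,e[:3])
```

```text
17.075 [-6.84149106 -1.71285183 15.4016286 ] [-0.25817141  0.08907719 -0.10913205] [  6.94317869 -28.28037134  97.11583357]
[ 305  233   43   89 2085] [(233, np.int64(327), np.int64(327)), (245, np.int64(311), np.int64(341)), (257, np.int64(309), np.int64(342))]
```

{"fn": "drive_tool", "kwargs": {
  "series": [
    [0.02,0,0.05,0,0,0,-1],
    [0.02,0,0.05,0,0,0,-1]
  ]
}}

```text
time_s: 17.38
eef_pos: [0.5741, 0.0064, 0.1752]
eef_rot: [0.28, -0.026, 0.96, 0.008]
contact_force: [-9.9, -0.9, 19.0]
opening: 0.192
grasp_force: 30.0
```

Run:
```python
from seg import *
o=env.get_obs();print(o['time_s'],o['contact_force'],o['moment'],tip(0));print(drift()[0])
up,rt=tcp([3.3,-28,110],32)
go(tcp([3.3,28,106],32)[0],rt)
```

```text
17.375 [-9.86860975 -0.91786376 19.03812547] [-0.32291494  0.2045519  -0.20421914] [  7.27626543 -28.2780839   96.99125639]
[ 305  233   42   89 2083]
shift cm [-0.21  5.63 -0.97] turn [ 0.001  0.008 -0.001]
```

{"fn": "drive_tool", "kwargs": {
  "series": [
    [-0.5,0,-1,0,0,0,-1],
    [-0.5,0,-4.5,0,0,0,-1],
    [-0.5,3,-4.7,0,0,0,-1],
    [-0.5,5.63,-4.5,0,0,0,-1],
    [-0.52,5.63,-2,0,0,0,-1]
  ]
}}

```text
time_s: 18.05
eef_pos: [0.5627, 0.0646, 0.1925]
eef_rot: [0.277, -0.028, 0.96, 0.008]
contact_force: [0.3, -0.0, -2.4]
opening: 0.191
grasp_force: 30.0
```

{"fn": "drive_tool", "kwargs": {
  "series": [
    [0,0,0.7,0,0,0,-1],
    [0,0,1.04,0,0,0,-1],
    [0,0,1.04,0,0,0,-1]
  ]
}}

```text
time_s: 18.42
eef_pos: [0.5679, 0.062, 0.1829]
eef_rot: [0.276, -0.026, 0.961, 0.007]
contact_force: [-0.3, -0.6, -1.9]
opening: 0.187
grasp_force: 30.0
```

Run:
```python
from seg import *
o=env.get_obs();print(o['time_s'],o['contact_force'],o['moment'],tip(0));print(drift()[0])
```

```text
18.425 [-0.3050019  -0.63271635 -1.88129319] [-0.08697367  1.03083442  0.04358724] [  3.64223753  27.50172118 104.34298512]
[ 305  232   43   90 2081]
```

Descend onto the left end.

{"fn": "drive_tool", "kwargs": {
  "series": [
    [0.05,0,0.085,0,0,0,-1],
    [0.1,0,0.17,0,0,0,-1],
    [0.15,0,0.255,0,0,0,-1],
    [0.2,0,0.34,0,0,0,-1],
    [0.2,0,0.34,0,0,0,-1]
  ]
}}

```text
time_s: 19.1
eef_pos: [0.568, 0.0624, 0.1786]
eef_rot: [0.276, -0.026, 0.961, 0.007]
contact_force: [-0.5, -0.5, -3.0]
opening: 0.188
grasp_force: 30.0
```

{"fn": "drive_tool", "kwargs": {
  "series": [
    [0.05,0,0.085,0,0,0,-1],
    [0.1,0,0.17,0,0,0,-1],
    [0.1,0,0.17,0,0,0,-1]
  ]
}}

```text
time_s: 19.48
eef_pos: [0.5683, 0.0625, 0.177]
eef_rot: [0.277, -0.026, 0.961, 0.008]
contact_force: [-1.7, -0.3, -0.1]
opening: 0.189
grasp_force: 30.0
```

{"fn": "drive_tool", "kwargs": {
  "series": [
    [0.05,0,0.085,0,0,0,-1],
    [0.05,0,0.085,0,0,0,-1]
  ]
}}

```text
time_s: 19.73
eef_pos: [0.5686, 0.0627, 0.1766]
eef_rot: [0.277, -0.026, 0.96, 0.008]
contact_force: [-5.1, -1.3, 5.9]
opening: 0.189
grasp_force: 30.0
```

Run:
```python
from seg import *
o=env.get_obs();print(o['time_s'],o['contact_force'],o['moment'],tip(0));print(drift()[0])
```

```text
19.725 [-5.06030993 -1.28874406  5.85933809] [0.09882803 1.05430274 0.08482733] [ 4.49525306 28.17613863 98.12787519]
[ 305  232   42   90 2110]
```

{"fn": "drive_tool", "kwargs": {
  "series": [
    [0.05,0,0.085,0,0,0,-1],
    [0.05,0,0.085,0,0,0,-1]
  ]
}}

```text
time_s: 20.02
eef_pos: [0.569, 0.0628, 0.1763]
eef_rot: [0.278, -0.026, 0.96, 0.008]
contact_force: [-9.3, 0.8, 11.3]
opening: 0.187
grasp_force: 30.0
```

{"fn": "drive_tool", "kwargs": {
  "series": [
    [0.025,0,0.045,0,0,0,-1],
    [0.025,0,0.045,0,0,0,-1]
  ]
}}

```text
time_s: 20.27
eef_pos: [0.5692, 0.0629, 0.1761]
eef_rot: [0.278, -0.026, 0.96, 0.008]
contact_force: [-10.9, -0.8, 14.1]
opening: 0.19
grasp_force: 30.0
```

{"fn": "drive_tool", "kwargs": {
  "series": [
    [0.025,0,0.045,0,0,0,-1],
    [0.025,0,0.045,0,0,0,-1]
  ]
}}

```text
time_s: 20.52
eef_pos: [0.5696, 0.063, 0.1759]
eef_rot: [0.278, -0.026, 0.96, 0.008]
contact_force: [-6.8, -0.7, 10.3]
opening: 0.189
grasp_force: 30.0
```

Run:
```python
from seg import *
o=env.get_obs();print(o['time_s'],o['contact_force'],o['moment'],tip(0));print(drift()[0])
```

```text
20.525 [-6.83523643 -0.73333664 10.26590558] [ 0.05786457  0.54793732 -0.02417592] [ 5.63862879 28.51397152 97.5472624 ]
[ 305  232   44   90 2043]
```

{"fn": "drive_tool", "kwargs": {
  "series": [
    [0.025,0,0.045,0,0,0,-1],
    [0.025,0,0.045,0,0,0,-1]
  ]
}}

```text
time_s: 20.82
eef_pos: [0.5698, 0.063, 0.1758]
eef_rot: [0.279, -0.026, 0.96, 0.008]
contact_force: [-8.2, -1.6, 14.0]
opening: 0.188
grasp_force: 30.0
```

{"fn": "drive_tool", "kwargs": {
  "series": [
    [0.025,0,0.045,0,0,0,-1],
    [0.025,0,0.045,0,0,0,-1]
  ]
}}

```text
time_s: 21.08
eef_pos: [0.57, 0.0631, 0.1756]
eef_rot: [0.279, -0.026, 0.96, 0.008]
contact_force: [-10.9, -0.6, 17.2]
opening: 0.19
grasp_force: 30.0
```

{"fn": "drive_tool", "kwargs": {
  "series": [
    [0.025,0,0.045,0,0,0,-1],
    [0.025,0,0.045,0,0,0,-1]
  ]
}}

```text
time_s: 21.32
eef_pos: [0.5702, 0.0632, 0.1754]
eef_rot: [0.279, -0.026, 0.96, 0.009]
contact_force: [-12.0, -1.3, 18.8]
opening: 0.184
grasp_force: 30.0
```

Run:
```python
from seg import *
o=env.get_obs();print(o['time_s'],o['contact_force'],o['moment'],tip(0));print(drift()[0])
```

```text
21.325 [-11.96070489  -1.27090832  18.79207328] [-0.04139281  0.80404831  0.01908284] [ 6.4010628  28.76592349 97.11661017]
[ 305  233   42   89 2036]
```

{"fn": "drive_tool", "kwargs": {
  "series": [
    [-0.5,0,-1,0,0,0,-1],
    [-0.5,0,-4.5,0,0,0,-1],
    [-0.5,-3,-4.7,0,0,0,-1],
    [-0.5,-5.65,-4.5,0,0,0,-1],
    [-0.4,-5.65,-2,0,0,0,-1]
  ]
}}

```text
time_s: 22.0
eef_pos: [0.5649, 0.0034, 0.1927]
eef_rot: [0.278, -0.024, 0.96, 0.008]
contact_force: [-0.0, 1.2, -3.4]
opening: 0.191
grasp_force: 30.0
```

{"fn": "drive_tool", "kwargs": {
  "series": [
    [0.1,0,0.7,0,0,0,-1],
    [0.1,0,1.34,0,0,0,-1],
    [0.1,0,1.34,0,0,0,-1],
    [0.1,0,1.34,0,0,0,-1]
  ]
}}

```text
time_s: 22.5
eef_pos: [0.5706, 0.0061, 0.1799]
eef_rot: [0.277, -0.026, 0.961, 0.008]
contact_force: [-0.4, -0.0, -2.9]
opening: 0.195
grasp_force: 30.0
```

{"fn": "drive_tool", "kwargs": {
  "series": [
    [0.05,0,0.085,0,0,0,-1],
    [0.1,0,0.17,0,0,0,-1],
    [0.15,0,0.255,0,0,0,-1],
    [0.2,0,0.34,0,0,0,-1],
    [0.2,0,0.34,0,0,0,-1]
  ]
}}

```text
time_s: 23.12
eef_pos: [0.5712, 0.0059, 0.1765]
eef_rot: [0.277, -0.026, 0.96, 0.008]
contact_force: [-5.8, -1.2, 6.3]
opening: 0.191
grasp_force: 30.0
```

Run:
```python
from seg import *
o=env.get_obs();print(o['time_s'],o['contact_force'],o['moment'],tip(0));print(drift()[0])
```

```text
23.125 [-5.78353938 -1.18422829  6.31423499] [-0.21145432  1.14662736 -0.10992517] [  3.96041039 -28.67385735  98.06684115]
[ 305  232   43   90 2153]
```

{"fn": "drive_tool", "kwargs": {
  "series": [
    [0.05,0,0.085,0,0,0,-1],
    [0.05,0,0.085,0,0,0,-1]
  ]
}}

```text
time_s: 23.42
eef_pos: [0.5718, 0.0059, 0.1761]
eef_rot: [0.278, -0.026, 0.96, 0.008]
contact_force: [-0.2, -1.6, 3.4]
opening: 0.185
grasp_force: 30.0
```

{"fn": "drive_tool", "kwargs": {
  "series": [
    [0.05,0,0.085,0,0,0,-1],
    [0.05,0,0.085,0,0,0,-1]
  ]
}}

```text
time_s: 23.68
eef_pos: [0.5724, 0.006, 0.1759]
eef_rot: [0.279, -0.026, 0.96, 0.008]
contact_force: [-5.4, -1.5, 10.7]
opening: 0.193
grasp_force: 30.0
```

{"fn": "drive_tool", "kwargs": {
  "series": [
    [0.025,0,0.045,0,0,0,-1],
    [0.025,0,0.045,0,0,0,-1]
  ]
}}

```text
time_s: 23.92
eef_pos: [0.5726, 0.006, 0.1758]
eef_rot: [0.279, -0.026, 0.96, 0.008]
contact_force: [-8.1, -2.7, 13.7]
opening: 0.192
grasp_force: 30.0
```

Run:
```python
from seg import *
o=env.get_obs();print(o['time_s'],o['contact_force'],o['moment'],tip(0));print(drift()[0])
```

```text
23.925 [-8.06883344 -2.68262177 13.72966829] [-0.27373801  0.38929411 -0.18369749] [  5.67932075 -28.59342728  97.54344047]
[ 305  233   43   89 2134]
```

{"fn": "drive_tool", "kwargs": {
  "series": [
    [0.025,0,0.045,0,0,0,-1],
    [0.025,0,0.045,0,0,0,-1]
  ]
}}

```text
time_s: 24.22
eef_pos: [0.5728, 0.006, 0.1756]
eef_rot: [0.279, -0.026, 0.96, 0.008]
contact_force: [-9.8, -1.3, 16.7]
opening: 0.192
grasp_force: 30.0
```

{"fn": "drive_tool", "kwargs": {
  "series": [
    [0.025,0,0.045,0,0,0,-1],
    [0.025,0,0.045,0,0,0,-1]
  ]
}}

```text
time_s: 24.48
eef_pos: [0.573, 0.006, 0.1754]
eef_rot: [0.279, -0.026, 0.96, 0.008]
contact_force: [-12.9, -2.8, 20.0]
opening: 0.192
grasp_force: 30.0
```

{"fn": "drive_tool", "kwargs": {
  "series": [
    [-0.5,0,-1,0,0,0,-1],
    [-0.5,0,-4.5,0,0,0,-1],
    [-0.5,3,-4.7,0,0,0,-1],
    [-0.5,5.65,-4.5,0,0,0,-1],
    [-0.4,5.65,-2,0,0,0,-1]
  ]
}}

```text
time_s: 25.1
eef_pos: [0.5608, 0.0646, 0.1923]
eef_rot: [0.278, -0.028, 0.96, 0.009]
contact_force: [0.2, 0.1, -3.2]
opening: 0.186
grasp_force: 30.0
```

{"fn": "drive_tool", "kwargs": {
  "series": [
    [0.1,0,0.7,0,0,0,-1],
    [0.1,0,1.34,0,0,0,-1],
    [0.1,0,1.34,0,0,0,-1],
    [0.1,0,1.34,0,0,0,-1]
  ]
}}

```text
time_s: 25.6
eef_pos: [0.5668, 0.0622, 0.1797]
eef_rot: [0.277, -0.026, 0.961, 0.008]
contact_force: [-0.4, 0.4, -2.6]
opening: 0.194
grasp_force: 30.0
```

{"fn": "drive_tool", "kwargs": {
  "series": [
    [0.05,0,0.085,0,0,0,-1],
    [0.1,0,0.17,0,0,0,-1],
    [0.15,0,0.255,0,0,0,-1],
    [0.2,0,0.34,0,0,0,-1],
    [0.2,0,0.34,0,0,0,-1]
  ]
}}

```text
time_s: 26.22
eef_pos: [0.5674, 0.0625, 0.1763]
eef_rot: [0.277, -0.026, 0.96, 0.008]
contact_force: [-7.0, -1.1, 7.5]
opening: 0.191
grasp_force: 30.0
```

Run:
```python
from seg import *
o=env.get_obs();print(o['time_s'],o['contact_force'],o['moment'],tip(0));print(drift()[0])
```

```text
26.225 [-7.00463596 -1.09869686  7.4627847 ] [-0.166242    1.19089599 -0.01586592] [ 3.27678067 28.07476104 97.90415761]
[ 305  233   43   89 2059]
```

{"fn": "drive_tool", "kwargs": {
  "series": [
    [0.05,0,0.085,0,0,0,-1],
    [0.1,0,0.17,0,0,0,-1],
    [0.1,0,0.17,0,0,0,-1]
  ]
}}

```text
time_s: 26.65
eef_pos: [0.5685, 0.0629, 0.1756]
eef_rot: [0.279, -0.026, 0.96, 0.008]
contact_force: [-2.7, -0.0, 8.7]
opening: 0.188
grasp_force: 30.0
```

{"fn": "drive_tool", "kwargs": {
  "series": [
    [0.025,0,0.045,0,0,0,-1],
    [0.025,0,0.045,0,0,0,-1]
  ]
}}

```text
time_s: 26.9
eef_pos: [0.5688, 0.0629, 0.1755]
eef_rot: [0.279, -0.026, 0.96, 0.008]
contact_force: [-4.6, -0.6, 10.1]
opening: 0.188
grasp_force: 30.0
```

{"fn": "drive_tool", "kwargs": {
  "series": [
    [0.025,0,0.045,0,0,0,-1],
    [0.025,0,0.045,0,0,0,-1]
  ]
}}

```text
time_s: 27.15
eef_pos: [0.5691, 0.063, 0.1754]
eef_rot: [0.279, -0.026, 0.96, 0.009]
contact_force: [-6.1, -1.6, 13.2]
opening: 0.193
grasp_force: 30.0
```

Run:
```python
from seg import *
o=env.get_obs();print(o['time_s'],o['contact_force'],o['moment'],tip(0));print(drift()[0])
```

```text
27.15 [-6.07719616 -1.56815656 13.22328346] [-0.13224798  0.0932486  -0.09241836] [ 5.32128984 28.65170431 97.19513066]
[ 305  233   43   89 2054]
```

{"fn": "drive_tool", "kwargs": {
  "series": [
    [0.025,0,0.045,0,0,0,-1],
    [0.025,0,0.045,0,0,0,-1]
  ]
}}

```text
time_s: 27.45
eef_pos: [0.5693, 0.0631, 0.1752]
eef_rot: [0.28, -0.026, 0.96, 0.009]
contact_force: [-9.8, -1.8, 17.2]
opening: 0.188
grasp_force: 30.0
```

{"fn": "drive_tool", "kwargs": {
  "series": [
    [0.025,0,0.045,0,0,0,-1],
    [0.025,0,0.045,0,0,0,-1]
  ]
}}

```text
time_s: 27.7
eef_pos: [0.5695, 0.0632, 0.1751]
eef_rot: [0.28, -0.026, 0.96, 0.009]
contact_force: [-10.4, -0.0, 20.7]
opening: 0.186
grasp_force: 30.0
```

{"fn": "drive_tool", "kwargs": {
  "series": [
    [-0.5,0,-1,0,0,0,-1],
    [-0.5,0,-4.5,0,0,0,-1],
    [-0.5,-4,-5,0,0,0,-1],
    [-0.5,-8,-5,0,0,0,-1],
    [-0.5,-11.5,-5,0,0,0,-1]
  ]
}}

```text
time_s: 28.32
eef_pos: [0.5505, -0.0553, 0.2162]
eef_rot: [0.276, -0.026, 0.961, 0.008]
contact_force: [-0.5, 0.1, -2.9]
opening: 0.189
grasp_force: 30.0
```

{"fn": "drive_tool", "kwargs": {
  "series": [
    [0,-0.5,0,0,0,0,-1],
    [0,-0.5,0,0,0,0,-1],
    [0,-0.5,0,0,0,0,-1]
  ]
}}

```text
time_s: 28.7
eef_pos: [0.551, -0.0575, 0.216]
eef_rot: [0.276, -0.027, 0.961, 0.008]
contact_force: [0.5, -0.2, -2.6]
opening: 0.19
grasp_force: 30.0
```

Run:
```python
from seg import *
o=env.get_obs();print(o['time_s'],o['contact_force'],o['moment'],tip(0))
p,rt=tcp([-11,-92,51],32);go(p,rt)
w=env.grab_frame("wrist")[:,:,::-1];cv2.imwrite("pics/w8.png",w)
import pickle;pickle.dump(env.calibration("wrist"),open("w8.pkl","wb"))
g=w.max(2).astype(int)
c=env.calibration("wrist")
S=lambda w_:R.from_euler('z',-YAW).apply(w_-ST)*1000
print(proj("w",[ST+R.from_euler('z',YAW).apply([x/1e3,-.071,.065]) for x in(-19,-11,11,19)],c).round(1))
```

```text
28.7 [ 0.52508378 -0.1929083  -2.61162939] [-0.00760965  1.05224226  0.02650461] [-19.8180927  -90.84911801 137.47987051]
shift cm [ 3.83 -0.11  7.8 ] turn [0.    0.001 0.001]
[[350.5 173.2]
 [350.  181.6]
 [348.8 203. ]
 [348.4 210.3]]
```

Run:
```python
from h import *
g=cv2.imread("pics/w8.png").max(2).astype(int)
for v in range(156,226,4):print(v,g[v,326:400:2].tolist())
```

```text
156 [41, 42, 41, 130, 158, 160, 159, 160, 159, 159, 158, 160, 160, 138, 115, 110, 102, 99, 100, 107, 96, 105, 107, 102, 104, 103, 98, 99, 75, 58, 94, 96, 103, 99, 73, 63, 65]
160 [47, 38, 41, 134, 160, 162, 160, 162, 158, 160, 159, 159, 159, 145, 125, 125, 126, 126, 124, 125, 128, 125, 128, 122, 127, 124, 127, 125, 124, 127, 103, 96, 97, 98, 104, 109, 108]
164 [45, 42, 45, 141, 158, 160, 157, 158, 159, 160, 162, 162, 165, 163, 127, 129, 125, 127, 127, 127, 131, 126, 124, 127, 126, 130, 130, 125, 126, 129, 113, 96, 98, 96, 106, 106, 106]
168 [40, 44, 38, 138, 162, 160, 159, 158, 163, 160, 162, 162, 166, 166, 125, 126, 125, 132, 126, 127, 127, 127, 123, 129, 128, 128, 124, 130, 129, 121, 115, 96, 97, 100, 108, 109, 107]
172 [36, 39, 41, 142, 161, 160, 161, 163, 160, 163, 159, 161, 158, 161, 126, 126, 127, 128, 127, 125, 126, 126, 126, 124, 123, 126, 125, 126, 120, 120, 122, 97, 102, 104, 111, 103, 105]
176 [44, 46, 44, 139, 159, 162, 157, 156, 159, 161, 161, 158, 152, 176, 191, 193, 194, 193, 194, 194, 193, 192, 191, 193, 193, 193, 191, 190, 190, 191, 193, 148, 101, 107, 104, 107, 103]
[... 1524 characters left out ...]
9, 157, 158, 160, 160, 157, 159, 160, 158, 159, 160, 159, 161, 157, 159, 159, 157, 139, 95, 94, 79, 100, 168, 201, 208, 205, 224, 154, 151]
216 [160, 161, 160, 159, 160, 156, 162, 159, 155, 157, 159, 158, 159, 158, 160, 157, 160, 159, 159, 160, 163, 161, 161, 162, 159, 144, 96, 96, 89, 74, 150, 200, 197, 203, 227, 217, 216]
220 [158, 160, 160, 161, 161, 161, 160, 159, 156, 155, 158, 155, 158, 154, 160, 161, 160, 159, 158, 160, 157, 159, 158, 161, 160, 159, 127, 95, 98, 64, 112, 196, 205, 202, 220, 209, 208]
224 [157, 160, 159, 158, 158, 158, 158, 162, 161, 160, 161, 158, 158, 156, 157, 159, 157, 160, 156, 158, 161, 158, 157, 156, 159, 160, 146, 100, 99, 69, 103, 172, 199, 220, 217, 214, 214]
```

{"fn": "drive_tool", "kwargs": {
  "series": [
    [1,-0.1,2,0,0,0,-1],
    [2,-0.1,4,0,0,0,-1],
    [3,-0.1,6,0,0,0,-1],
    [3.8,-0.1,7.8,0,0,0,-1],
    [3.8,-0.1,7.8,0,0,0,-1]
  ]
}}

```text
time_s: 29.38
eef_pos: [0.5596, -0.0585, 0.1284]
eef_rot: [0.275, -0.027, 0.961, 0.007]
contact_force: [-0.8, -0.1, -2.9]
opening: 0.19
grasp_force: 30.0
```

{"fn": "drive_tool", "kwargs": {
  "series": [
    [0,0.25,0,0,0,0,-1],
    [0,0.5,0,0,0,0,-1],
    [0,0.5,0,0,0,0,-1]
  ]
}}

```text
time_s: 29.75
eef_pos: [0.5605, -0.0539, 0.1306]
eef_rot: [0.277, -0.026, 0.96, 0.008]
contact_force: [-1.4, 0.6, -3.7]
opening: 0.19
grasp_force: 30.0
```

Run:
```python
from seg import *
o=env.get_obs();print(o['time_s'],o['contact_force'],o['moment'],tip(0),o['joints'].round(2))
```

```text
29.75 [-1.4399276   0.55160552 -3.66941656] [-0.07900481  0.99857982  0.02543149] [-10.0861208  -87.75283105  52.11411745] [-0.71 -0.14  0.73  2.27  0.09  0.42  1.6 ]
```

{"fn": "drive_tool", "kwargs": {
  "series": [
    [0,0.25,0,0,0,0,-1],
    [0,0.5,0,0,0,0,-1],
    [0,0.6,0,0,0,0,-1],
    [0,0.6,0,0,0,0,-1]
  ]
}}

```text
time_s: 30.25
eef_pos: [0.5599, -0.0483, 0.1299]
eef_rot: [0.276, -0.026, 0.961, 0.007]
contact_force: [-1.1, 0.2, -1.9]
opening: 0.19
grasp_force: 30.0
```

```bash
cat > avg.py <<'E'
from seg import *
def avg(n=8):
    F=[];M=[];T=[]
    for i in range(n):
        env.grab_frame("top");o=env.get_obs();F.append(o['contact_force']);M.append(o['moment']);T.append(tip(0))
    Y=R.from_euler('z',-YAW)
    print("t",o['time_s'],"Fstand",Y.apply(np.mean(F,0)).round(2),"sd",np.std(F,0).round(2),"M",Y.apply(np.mean(M,0)).round(3),"tip",np.mean(T,0).round(2))
if __name__=="__main__":avg()
E
python3 avg.py
```

```text
t 30.65 Fstand [ 0.4  -0.15 -2.94] sd [0.46 0.41 0.53] M [-0.009  1.042 -0.043] tip [-10.44 -82.16  51.4 ]
```

{"fn": "drive_tool", "kwargs": {
  "series": [
    [0,0.05,0,0,0,0,-1],
    [0,0.1,0,0,0,0,-1],
    [0,0.1,0,0,0,0,-1]
  ]
}}

```text
time_s: 31.02
eef_pos: [0.5598, -0.0477, 0.1299]
eef_rot: [0.276, -0.026, 0.961, 0.007]
contact_force: [-0.3, -3.7, -2.3]
opening: 0.187
grasp_force: 30.0
```

{"fn": "drive_tool", "kwargs": {
  "series": [
    [0,0.05,0,0,0,0,-1],
    [0,0.1,0,0,0,0,-1],
    [0,0.1,0,0,0,0,-1]
  ]
}}

```text
time_s: 31.4
eef_pos: [0.5598, -0.0472, 0.13]
eef_rot: [0.277, -0.026, 0.961, 0.007]
contact_force: [0.7, -7.0, -2.1]
opening: 0.189
grasp_force: 30.0
```

```bash
python3 avg.py
```

```text
t 31.8 Fstand [-0.35 -6.18 -2.35] sd [0.55 0.61 0.55] M [-1.616  1.012 -1.074] tip [-10.4  -81.14  51.48]
```

{"fn": "drive_tool", "kwargs": {
  "series": [
    [0,-0.1,0,0,0,0,-1],
    [0,-0.2,0,0,0,0,-1],
    [0,-0.2,0,0,0,0,-1]
  ]
}}

```text
time_s: 32.17
eef_pos: [0.5599, -0.0479, 0.1299]
eef_rot: [0.276, -0.026, 0.961, 0.008]
contact_force: [0.5, -2.8, -3.0]
opening: 0.191
grasp_force: 30.0
```

Run:
```python
from avg import *
avg(6)
```

```text
t 32.475 Fstand [ 0.1  -1.72 -2.57] sd [0.56 0.23 0.38] M [-0.427  0.992 -0.268] tip [-10.43 -81.85  51.41]
```

{"fn": "drive_tool", "kwargs": {
  "series": [
    [0,0.05,0,0,0,0,-1],
    [0,0.05,0,0,0,0,-1]
  ]
}}

```text
time_s: 32.72
eef_pos: [0.5599, -0.0479, 0.13]
eef_rot: [0.277, -0.026, 0.961, 0.007]
contact_force: [-0.1, -2.6, -1.9]
opening: 0.192
grasp_force: 30.0
```

Run:
```python
from avg import *
avg(6)
```

```text
t 33.025 Fstand [ 0.16 -2.86 -2.84] sd [0.49 0.2  0.33] M [-0.688  1.001 -0.473] tip [-10.44 -81.73  51.42]
```

{"fn": "drive_tool", "kwargs": {
  "series": [
    [0,-0.7,0,0,0,0,-1],
    [0,-1.35,0,0,0,0,-1],
    [-1.3,-1.35,0.8,0,0,0,-1],
    [-2.5,-1.35,1.56,0,0,0,-1],
    [-2.5,-1.35,1.56,0,0,0,-1]
  ]
}}

```text
time_s: 33.65
eef_pos: [0.5905, -0.0597, 0.1301]
eef_rot: [0.277, -0.026, 0.961, 0.007]
contact_force: [0.2, -0.8, -3.7]
opening: 0.192
grasp_force: 30.0
```

{"fn": "drive_tool", "kwargs": {
  "series": [
    [0,0.2,0,0,0,0,-1],
    [0,0.4,0,0,0,0,-1],
    [0,0.4,0,0,0,0,-1],
    [0,0.4,0,0,0,0,-1]
  ]
}}

```text
time_s: 34.15
eef_pos: [0.5897, -0.0556, 0.1301]
eef_rot: [0.277, -0.026, 0.961, 0.008]
contact_force: [-0.4, 1.0, -2.1]
opening: 0.191
grasp_force: 30.0
```

```bash
python3 avg.py
```

```text
t 34.55 Fstand [-0.25 -0.36 -3.1 ] sd [0.37 0.39 0.43] M [ 0.033  1.039 -0.009] tip [ 18.99 -91.2   51.51]
```

{"fn": "drive_tool", "kwargs": {
  "series": [
    [0,0.1,0,0,0,0,-1],
    [0,0.25,0,0,0,0,-1],
    [0,0.25,0,0,0,0,-1]
  ]
}}

```text
time_s: 34.92
eef_pos: [0.5897, -0.053, 0.13]
eef_rot: [0.276, -0.026, 0.961, 0.008]
contact_force: [0.3, -0.1, -2.9]
opening: 0.192
grasp_force: 30.0
```

```bash
python3 -c "
from avg import *
avg(3)"
```

```text
t 35.075 Fstand [ 0.66 -0.22 -3.27] sd [0.35 0.41 0.22] M [0.022 1.049 0.009] tip [ 19.04 -88.59  51.5 ]
```

{"fn": "drive_tool", "kwargs": {
  "series": [
    [0,0.1,0,0,0,0,-1],
    [0,0.1,0,0,0,0,-1]
  ]
}}

```text
time_s: 35.33
eef_pos: [0.5896, -0.052, 0.13]
eef_rot: [0.276, -0.026, 0.961, 0.008]
contact_force: [-0.4, -0.5, -2.6]
opening: 0.192
grasp_force: 30.0
```

```bash
python3 -c "
from avg import *
avg(3)"
```

```text
t 35.475 Fstand [-0.1   0.56 -2.62] sd [0.48 0.15 0.15] M [ 0.018  1.016 -0.017] tip [ 19.02 -87.63  51.49]
```

{"fn": "drive_tool", "kwargs": {
  "series": [
    [0,0.1,0,0,0,0,-1],
    [0,0.1,0,0,0,0,-1]
  ]
}}

```text
time_s: 35.72
eef_pos: [0.5896, -0.051, 0.13]
eef_rot: [0.277, -0.026, 0.961, 0.008]
contact_force: [-0.8, -0.3, -2.6]
opening: 0.188
grasp_force: 30.0
```

```bash
python3 -c "
from avg import *
avg(2)"
```

```text
t 35.825 Fstand [-0.25 -0.32 -2.78] sd [0.9  0.42 0.23] M [ 0.032  1.052 -0.047] tip [ 19.02 -86.6   51.48]
```

{"fn": "drive_tool", "kwargs": {
  "series": [
    [0,0.05,0,0,0,0,-1],
    [0,0.05,0,0,0,0,-1]
  ]
}}

```text
time_s: 36.08
eef_pos: [0.5895, -0.0506, 0.13]
eef_rot: [0.276, -0.026, 0.961, 0.007]
contact_force: [0.2, -0.1, -2.6]
opening: 0.193
grasp_force: 30.0
```

```bash
python3 -c "
from avg import *
avg(2)"
```

```text
t 36.175 Fstand [ 0.08 -0.17 -2.8 ] sd [0.22 0.51 0.04] M [0.054 1.016 0.01 ] tip [ 19.01 -86.12  51.46]
```

{"fn": "drive_tool", "kwargs": {
  "series": [
    [0,0.05,0,0,0,0,-1],
    [0,0.05,0,0,0,0,-1]
  ]
}}

```text
time_s: 36.42
eef_pos: [0.5895, -0.0501, 0.13]
eef_rot: [0.276, -0.026, 0.961, 0.007]
contact_force: [0.2, -0.6, -2.3]
opening: 0.191
grasp_force: 30.0
```

```bash
python3 -c "
from avg import *
avg(2)"
```

```text
t 36.525 Fstand [ 0.92  0.12 -2.85] sd [0.44 0.39 0.01] M [ 0.082  1.014 -0.023] tip [ 19.01 -85.63  51.48]
```

{"fn": "drive_tool", "kwargs": {
  "series": [
    [0,0.05,0,0,0,0,-1],
    [0,0.05,0,0,0,0,-1]
  ]
}}

```text
time_s: 36.78
eef_pos: [0.5895, -0.0496, 0.13]
eef_rot: [0.276, -0.026, 0.961, 0.008]
contact_force: [0.2, 0.3, -2.6]
opening: 0.191
grasp_force: 30.0
```

```bash
python3 -c "
from avg import *
avg(2)"
```

```text
t 36.875 Fstand [ 0.3   0.27 -2.28] sd [0.14 0.42 0.4 ] M [0.029 1.077 0.017] tip [ 19.02 -85.14  51.49]
```

{"fn": "drive_tool", "kwargs": {
  "series": [
    [0,0.05,0,0,0,0,-1],
    [0,0.05,0,0,0,0,-1]
  ]
}}

```text
time_s: 37.12
eef_pos: [0.5894, -0.0492, 0.13]
eef_rot: [0.276, -0.026, 0.961, 0.007]
contact_force: [-0.4, -0.8, -2.2]
opening: 0.189
grasp_force: 30.0
```

```bash
python3 -c "
from avg import *
avg(2)"
```

```text
t 37.225 Fstand [ 0.03 -0.15 -2.99] sd [0.18 0.04 0.26] M [-0.045  1.04  -0.06 ] tip [ 19.03 -84.74  51.5 ]
```

{"fn": "drive_tool", "kwargs": {
  "series": [
    [0,0.05,0,0,0,0,-1],
    [0,0.05,0,0,0,0,-1]
  ]
}}

```text
time_s: 37.48
eef_pos: [0.5895, -0.049, 0.13]
eef_rot: [0.277, -0.026, 0.961, 0.007]
contact_force: [0.4, -1.5, -2.8]
opening: 0.194
grasp_force: 30.0
```

```bash
python3 -c "
from avg import *
avg(2)"
```

```text
t 37.575 Fstand [ 0.09 -2.02 -2.72] sd [0.16 0.37 0.37] M [-0.572  1.018 -0.378] tip [ 19.04 -84.47  51.52]
```

{"fn": "drive_tool", "kwargs": {
  "series": [
    [0,0.02,0,0,0,0,-1],
    [0,0.02,0,0,0,0,-1],
    [0,0.02,0,0,0,0,-1]
  ]
}}

```text
time_s: 37.95
eef_pos: [0.5895, -0.0487, 0.1301]
eef_rot: [0.277, -0.026, 0.961, 0.007]
contact_force: [-0.7, -3.7, -2.3]
opening: 0.193
grasp_force: 30.0
```

```bash
python3 -c "
from avg import *
avg(5)"
```

```text
t 38.2 Fstand [-0.76 -4.05 -2.62] sd [0.36 0.3  0.41] M [-1.037  1.056 -0.706] tip [ 19.05 -84.2   51.53]
```

{"fn": "drive_tool", "kwargs": {
  "series": [
    [0,-0.5,0,0,0,0,-1],
    [0,-1.5,0,0,0,0,-1],
    [1,-1.5,-2,0,0,0,-1],
    [0,-1.5,-6,0,0,0,-1],
    [-1,-1.5,-10,0,0,0,-1]
  ]
}}

```text
time_s: 38.83
eef_pos: [0.5448, -0.0655, 0.221]
eef_rot: [0.276, -0.026, 0.961, 0.008]
contact_force: [1.1, 0.9, -3.2]
opening: 0.189
grasp_force: 30.0
```

{"fn": "drive_tool", "kwargs": {
  "series": [
    [0,0,0,0,0,0,-1],
    [0,0,0,0,0,0,-1]
  ]
}}

```text
time_s: 39.08
eef_pos: [0.5452, -0.0654, 0.2191]
eef_rot: [0.276, -0.026, 0.961, 0.008]
contact_force: [0.0, 0.9, -2.4]
opening: 0.188
grasp_force: 30.0
```

Run:
```python
from seg import *
o=env.get_obs();print(o['time_s'],tip(0),o['eef_pos'],o['joints'].round(2))
p,rt=tcp([-19.8,-90.85,137.5],32);go(p,rt)
```

```text
39.075 [-26.12100697 -98.36296853 140.50639239] [ 0.54520943 -0.06540586  0.21907665] [-0.66 -0.33  0.64  2.18  0.26  0.68  1.48]
shift cm [-0.38  0.76  0.59] turn [ 0.001  0.001 -0.   ]
```

{"fn": "drive_tool", "kwargs": {
  "series": [
    [-0.4,0.75,0.6,0,0,0,-1],
    [-0.4,0.75,0.6,0,0,0,-1],
    [-0.4,0.75,0.6,0,0,0,-1],
    [-0.4,0.75,0.6,0,0,0,-1]
  ]
}}

```text
time_s: 39.58
eef_pos: [0.5517, -0.0581, 0.2168]
eef_rot: [0.276, -0.026, 0.961, 0.007]
contact_force: [-0.1, -0.2, -3.0]
opening: 0.188
grasp_force: 30.0
```

Run:
```python
from seg import *
w=env.grab_frame("wrist")[:,:,::-1];cv2.imwrite("pics/w9.png",w);o=env.get_obs();print(o['time_s'],tip(0))
a=cv2.imread("pics/w8.png").max(2).astype(float);b=w.max(2).astype(float)
print("jaw/base ref (block+jaw patch) shift",cv2.phaseCorrelate(a[60:150,330:480].copy(),b[60:150,330:480].copy(),cv2.createHanningWindow((150,90),cv2.CV_64F)))
def edge(g,v,lo,hi):  # subpixel steepest rise columns
    r=g[v[0]:v[1],lo:hi].mean(0);d=np.abs(np.diff(r));return lo+.5+np.average(np.arange(len(d)),weights=d**4)
for nm,v,lo,hi in(("near left",(177,181),346,358),("far left",(205,209),341,354)):print(nm,[round(edge(g,v,lo,hi),2) for g in(a,b)])
o=env.get_obs();
z=.0927; p=np.array([.511,-.330,z+.12]);go(p,Rt(YAW,np.radians(32)));print(o['eef_pos'])
print((ST+R.from_euler('z',YAW).apply([0,-.2,0])).round(3))
```

```text
39.625 [-19.16362475 -91.52849041 138.41182601]
jaw/base ref (block+jaw patch) shift ((0.6098929802864745, -1.331801817766177), 0.9444265769805105)
near left [np.float64(351.69), np.float64(352.46)]
far left [np.float64(346.83), np.float64(347.22)]
shift cm [  4.92 -26.93  -2.58] turn [-0.001  0.002 -0.001]
[ 0.55171077 -0.05810351  0.2169417 ]
[ 0.626 -0.163  0.   ]
```

The parallels haven't moved: relative to the vise the ends shifted 0.2 px or less (about 0.2 mm). Returning the drift now.

{"fn": "drive_tool", "kwargs": {
  "series": [
    [0.9,-5,-0.5,0,0,0,-1],
    [1.9,-10.5,-1,0,0,0,-1],
    [2.9,-16,-1.5,0,0,0,-1],
    [3.9,-21.5,-2,0,0,0,-1],
    [4.9,-26.9,-2.6,0,0,0,-1]
  ]
}}

```text
time_s: 40.25
eef_pos: [0.5078, -0.3288, 0.2159]
eef_rot: [0.277, -0.026, 0.96, 0.005]
contact_force: [-23.4, -86.1, -58.8]
opening: 0.188
grasp_force: 30.1
```

{"fn": "drive_tool", "kwargs": {
  "series": [
    [0,0,0,0,0.14,0,-1],
    [0,0,0,0,0.28,0,-1],
    [0,0,0,0,0.42,0,-1],
    [0,0,0,0,0.56,0,-1],
    [0,0,0,0,0.56,0,-1]
  ]
}}

```text
time_s: 40.88
eef_pos: [0.4388, -0.2801, 0.2441]
eef_rot: [0.026, -0.028, 0.999, -0.017]
contact_force: [0.5, -0.6, -2.6]
opening: 0.186
grasp_force: 30.0
```

{"fn": "drive_tool", "kwargs": {
  "series": [
    [0,0,0,0,0,0,-1],
    [0,0,0,0,0,0,-1],
    [0,0,0,0,0,0,-1]
  ]
}}

```text
time_s: 41.25
eef_pos: [0.4374, -0.282, 0.2433]
eef_rot: [0.025, -0.026, 0.999, -0.018]
contact_force: [-1.4, -1.0, -2.8]
opening: 0.189
grasp_force: 30.0
```

Run:
```python
from h import *
o=env.get_obs();print(o['time_s'],o['eef_pos'],rot().as_matrix().round(4),o['joints'].round(2),o['contact_force'])
go([.5097,-.3305,.100],Rt(YAW,0))
w=np.ascontiguousarray(env.grab_frame("wrist")[:,:,::-1]);cv2.imwrite("pics/w10.png",w)
c=env.calibration("wrist");print(proj("w",[o['eef_pos']+rot().apply([x,y,L]) for x,y in((0,0),(.011,0),(0,.011),(0,-.011))],c).round(1))
m=cv2.inRange(cv2.cvtColor(w,cv2.COLOR_BGR2HSV),(12,170,60),(26,255,255));m[:150]=0;m[322:]=0;m[:,:285]=0;m[:,365:]=0
n,l,s,ce=cv2.connectedComponentsWithStats(m);print(s[1+np.argmax(s[1:,4])])
```

```text
41.25 [ 0.43735595 -0.28197423  0.24329523] [[-0.9974 -0.0504  0.0515]
 [-0.0522  0.9981 -0.0337]
 [-0.0497 -0.0363 -0.9981]] [-1.17 -0.5   1.34  1.8   0.52  1.42  1.71] [-1.36142753 -0.96424549 -2.84631603]
shift cm [-6.25 -4.69 14.84] turn [-0.036  0.05  -0.004]
[[322.8 245.5]
 [322.8 228.4]
 [340.4 245.5]
 [305.2 245.5]]
[ 305  229   43   93 2696]
```

Run:
```python
from h import *
t=env.grab_frame("top")[:,:,::-1];cv2.imwrite("pics/top9.png",t);t0=cv2.imread("pics/top0.png")
for nm,(x,y) in dict(mug=(452,167),jar=(420,307),bottle=(152,288),blk=(299,210)).items():
    a=t0[y-22:y+22,x-26:x+26].astype(float).mean(2);b=t[y-22:y+22,x-26:x+26].astype(float).mean(2);print(nm,np.abs(a-b).mean().round(2),cv2.phaseCorrelate(a,b))
go([.50,-.15,.24],Rt(YAW,0))
```

```text
mug 8.08 ((-0.004788998075426321, 0.5298484668443706), 1.0191836602507274)
jar 10.21 ((0.008627878800762545, 0.5298387241273552), 0.994320625152827)
bottle 12.65 ((-0.22859711631944535, 0.7382398584725074), 0.8419195633840517)
blk 8.01 ((-0.27692511040963197, 0.7589720521830188), 0.9859821362948384)
shift cm [-6.91 12.84  0.22] turn [-0.037  0.049 -0.003]
```

{"fn": "drive_tool", "kwargs": {
  "series": [
    [-1.4,2.6,0,-0.007,0.01,0,-1],
    [-2.8,5.2,0,-0.015,0.02,0,-1],
    [-4.2,7.8,0,-0.022,0.03,0,-1],
    [-5.6,10.4,0.1,-0.03,0.04,0,-1],
    [-6.9,12.8,0.2,-0.037,0.049,0,-1]
  ]
}}

```text
time_s: 41.98
eef_pos: [0.4842, -0.1442, 0.2459]
eef_rot: [0.008, -0.026, 1.0, -0.002]
contact_force: [-0.6, -0.5, -2.4]
opening: 0.187
grasp_force: 30.0
```

{"fn": "drive_tool", "kwargs": {
  "series": [
    [0,0,0,0,0,0,-1],
    [0,0,0,0,0,0,-1]
  ]
}}

```text
time_s: 42.22
eef_pos: [0.4838, -0.1458, 0.2458]
eef_rot: [0.008, -0.026, 1.0, -0.002]
contact_force: [-0.3, 0.2, -3.0]
opening: 0.193
grasp_force: 30.0
```

Run:
```python
from h import *
o=env.get_obs();print(o['time_s'],o['eef_pos'],rot().as_matrix().round(3),o['joints'].round(2),o['contact_force'])
go([.50,-.15,.24],Rt(YAW,0));go([.505,-.26,.21],Rt(YAW,0))
```

```text
42.225 [ 0.48383157 -0.14575859  0.24575637] [[-0.999 -0.052  0.015]
 [-0.052  0.999 -0.004]
 [-0.015 -0.005 -1.   ]] [-1.45 -0.5   1.34  1.8   0.49  1.47  1.43] [-0.29028588  0.2449082  -2.97008918]
shift cm [-1.58 -0.5   0.6 ] turn [-0.005  0.015 -0.003]
shift cm [ -1.46 -11.5    3.66] turn [-0.005  0.015 -0.003]
```

{"fn": "drive_tool", "kwargs": {
  "series": [
    [-1.5,-1.5,2,-0.001,0.003,0,-1],
    [-3,-3,4,-0.002,0.006,0,-1],
    [-4.5,-4.5,6,-0.003,0.009,0,-1],
    [-6,-6,8,-0.004,0.012,0,-1],
    [-7,-7,9,-0.005,0.015,0,-1]
  ]
}}

```text
time_s: 42.85
eef_pos: [0.4693, -0.1758, 0.2009]
eef_rot: [0.024, -0.026, 0.999, -0.01]
contact_force: [0.3, -0.5, -2.3]
opening: 0.191
grasp_force: 30.0
```

{"fn": "drive_tool", "kwargs": {
  "series": [
    [0,0,0,0,0,0,-1],
    [0,0,0,0,0,0,-1]
  ]
}}

```text
time_s: 43.1
eef_pos: [0.4701, -0.1752, 0.2016]
eef_rot: [0.025, -0.027, 0.999, -0.01]
contact_force: [-0.3, -0.2, -2.4]
opening: 0.192
grasp_force: 30.0
```

Run:
```python
from h import *
o=env.get_obs();print(o['time_s'],o['eef_pos'],rot().as_matrix().round(3),o['joints'].round(2),o['contact_force'])
go([.511,-.330,.15],Rt(YAW,0))
```

```text
43.1 [ 0.47010257 -0.17524558  0.20157937] [[-0.997 -0.053  0.05 ]
 [-0.054  0.998 -0.019]
 [-0.049 -0.021 -0.999]] [-1.35 -0.5   1.34  1.9   0.52  1.34  1.48] [-0.26653001 -0.17436738 -2.36241071]
shift cm [ -3.   -15.56   5.64] turn [-0.021  0.049 -0.002]
```

```bash
cat > kin.py <<'E'
from h import *
def qm(q):return R.from_quat([q[1],q[2],q[3],q[0]]).as_matrix()
M=lambda r:np.array(r)
D=[([-1.157,.332,-.065,1.46,.022,1.35,-.088],[.264,.566,.222],qm([0,.217,.976,-.001])),
([-.6685,-.4964,.3137,2.1894,.2812,1.1052,1.1762],[.4191,.0299,.2494],M([[-.939,-.055,.34],[-.051,.998,.02],[-.341,.002,-.94]])),
([-.607,.2327,1.1358,1.7306,-.2328,1.2994,2.1973],[.4923,-.2357,.225],M([[-.999,-.05,.012],[-.05,.999,-.007],[-.012,-.008,-1]])),
([-.22,.57,.96,1.7,-.51,1.15,2.51],[.5095,-.3305,.0927],M([[-.998,-.055,-.001],[-.055,.998,0],[.001,0,-1]])),
([-1.17,-.5,1.34,1.8,.52,1.42,1.71],[.43736,-.28197,.2433],M([[-.9974,-.0504,.0515],[-.0522,.9981,-.0337],[-.0497,-.0363,-.9981]])),
([-1.45,-.5,1.34,1.8,.49,1.47,1.43],[.48383,-.14576,.24576],M([[-.999,-.052,.015],[-.052,.999,-.004],[-.015,-.005,-1]])),
([-1.35,-.5,1.34,1.9,.52,1.34,1.48],[.4701,-.17525,.20158],M([[-.997,-.053,.05],[-.054,.998,-.019],[-.049,-.021,-.999]])),
([-.62,-.32,.43,2.13,.28,.78,1.3],[.54143,.00246,.2495],qm([.266,-.028,.964,.007])),
([-.63,-.17,.35,2.16,.31,.62,1.15],[.56852,.06306,.20003],qm([.277,-.026,.961,.008])),
([-.71,-.14,.73,2.27,.09,.42,1.6],[.5605,-.0539,.1306],qm([.277,-.026,.96,.008]))]
z=lambda a:R.from_euler('z',a).as_matrix();y=lambda a:R.from_euler('y',a).as_matrix()
def fk(J,k,s):
    h,a,o1,b,o2,e,o3,c1,c7=k
    p=np.array([0,0,h]);r=z(s[0]*J[0]+c1)@y(J[1]);p=p+r@[o1,0,a];r=r@z(s[1]*J[2])@y(J[3]);p=p+r@[o2,0,b];r=r@z(s[2]*J[4])@y(J[5]);p=p+r@[o3,0,e];return p,r@z(s[3]*J[6]+c7)
def res(k,s):
    o=[]
    for J,p,r in D:
        P,Q=fk(J,k,s);o+=list((P-p)*5)+list((Q-r).ravel())
    return np.array(o)
def fit():
    import itertools
    best=None
    for s in itertools.product((1,-1),repeat=4):
        for c7 in(0,1.57,3.14,-1.57):
            f=least_squares(res,[.35,.4,0,.4,0,.3,0,0,c7],args=(s,))
            if best is None or f.cost<best[0]:best=(f.cost,f.x,s)
    return best
if __name__=="__main__":
    c,k,s=fit();print(c,k.round(4),s);np.save("k.npy",np.r_[k,s])
    for J,p,r in D:
        P,Q=fk(J,k,s);print((P-p).round(3),np.abs(Q-r).max().round(3))
E
python3 kin.py
```

```text
0.026264736847938976 [ 0.2735  0.442  -0.0152  0.5028 -0.0022  0.3625 -0.0122 -0.0518  1.5214] (-1, -1, -1, -1)
[-0.01   0.014  0.004] 0.002
[-0.001  0.021 -0.   ] 0.018
[-0.005 -0.01  -0.004] 0.011
[-0.008 -0.007 -0.009] 0.008
[-0.009 -0.009  0.005] 0.006
[-0.011 -0.007  0.001] 0.007
[-0.007 -0.007  0.003] 0.004
[0.003 0.011 0.005] 0.03
[-0.001  0.008 -0.003] 0.037
[ 0.     0.007 -0.001] 0.024
```

```bash
cat > sim.py <<'E'
from kin import *
v=np.load("k.npy");K,S=v[:9],v[9:]
lo=np.array([-2.6,-.5,-1.47,.16,-1.27,.06,-2.6]);hi=np.array([2.6,2.12,1.34,2.42,4.41,2.06,2.6])
def err(J,p,r):
    P,Q=fk(J,K,S);return np.r_[p-P,R.from_matrix(r@Q.T).as_rotvec()]
def jac(J,p,r):
    e=err(J,p,r);return -np.array([(err(J+1e-5*np.eye(7)[i],p,r)-e)/1e-5 for i in range(7)]).T,e
def run(J,p,r,n=60,lam=.02,mode="clip"):
    J=np.array(J,float)
    P0,Q0=fk(J,K,S)
    for t in range(n):
        f=min(1,(t+1)/(n*.6));pt=P0+f*(p-P0);rt=R.from_rotvec(R.from_matrix(r@Q0.T).as_rotvec()*f).as_matrix()@Q0
        A,e=jac(J,pt,rt)
        act=np.ones(7,bool)
        for _ in range(3):
            B=A*act;d=B.T@np.linalg.solve(B@B.T+lam**2*np.eye(6),e)
            if mode=="clip":break
            bad=((J+d>hi)|(J+d<lo))&act
            if not bad.any():break
            act&=~bad
        J=np.clip(J+d,lo,hi)
    return J,err(J,p,r)
E
python3 - <<'E'
from sim import *
J6=[-1.45,-.5,1.34,1.8,.49,1.47,1.43];r=Rt(YAW,0).as_matrix()
for mode in("clip","active"):
    for J0,tgt in((J6,[.56,-.22,.15]),(D[3][0],[.505,-.26,.2])):
        J,e=run(J0,np.array(tgt),r,mode=mode);print(mode,tgt,J.round(2),e.round(3))
    # bad move: w8 pose -> tilted drift place
    J,e=run([-.66,-.33,.64,2.18,.26,.68,1.48],np.array([.511,-.33,.2127]),Rt(YAW,.5585).as_matrix(),mode=mode);print("tilted",J.round(2),e.round(3))
    J,e=run(J,np.array([.511,-.33,.2127]),r,mode=mode);print("then upright",J.round(2),e.round(3))
Jn=env.get_obs()['joints']
for mode in("clip","active"):
  for yaw in(-1.2,-.8,-.4,.055,.5):
    for tgt in((.47,-.175,.2),(.47,-.175,.1),(.5,-.1,.25),(.5,0,.28),(.45,.1,.28)):
        J,e=run(Jn,np.array(tgt),Rt(yaw,0).as_matrix(),mode=mode)
        print(mode,yaw,tgt,J.round(2),"err",np.linalg.norm(e[:3]).round(3),np.linalg.norm(e[3:]).round(3))
E
```

```text
clip [0.56, -0.22, 0.15] [-1.74 -0.5   1.34  1.79  0.62  1.33  1.46] [-0.008 -0.185 -0.112  0.089  0.191 -0.329]
clip [0.505, -0.26, 0.2] [-0.5   0.35  1.08  1.68 -0.32  1.3   2.27] [ 0. -0. -0.  0.  0.  0.]
tilted [-0.92 -0.49  1.34  1.99  0.21  0.78  2.08] [-0.014 -0.024 -0.015  0.016  0.018 -0.046]
then upright [-0.42  0.57  1.26  1.57 -0.54  1.41  2.52] [ 0.  0.  0.  0. -0.  0.]
active [0.56, -0.22, 0.15] [-1.35 -0.5   1.34  1.9   0.51  1.35  1.49] [ 0.104 -0.041 -0.052  0.015  0.034 -0.   ]
active [0.505, -0.26, 0.2] [-0.5   0.35  1.08  1.68 -0.32  1.3   2.27] [ 0. -0. -0.  0.  0.  0.]
tilted [-0.85 -0.47  1.34  2.01  0.17  0.79  2.1 ] [ 0.008 -0.008 -0.005  0.002  0.001  0.002]
then upright [-1.16 -0.48  1.34  1.82  0.49  1.42  1.71] [ 0.088 -0.057 -0.027  0.021  0.035 -0.   ]
clip -1.2 (0.47, -0.175, 0.2) [-0.99  0.13  1.34  1.85 -0.13  1.26  0.76] err 0.0 0.0
clip -1.2 (0.47, -0.175, 0.1) [-0.86  0.4   1.3   1.96 -0.43  1.11  1.  ] err 0.0 0.0
clip -1.2 (0.5, -0.1, 0.25) [-1.17  0.09  1.34  1.76 -0.09  1.36  0.56] err 0.0 0.0
clip -1.2 (0.5, 0, 0.28) [-1.34 -0.04  1.23  1.73 
[... 3365 characters left out ...]

active 0.055 (0.5, -0.1, 0.25) [-1.57 -0.5   1.34  1.79  0.49  1.49  1.32] err 0.013 0.005
active 0.055 (0.5, 0, 0.28) [-1.76 -0.46  1.34  1.73  0.45  1.53  1.16] err 0.0 0.0
active 0.055 (0.45, 0.1, 0.28) [-1.53 -0.25  1.07  1.81  0.22  1.46  1.12] err 0.0 0.0
active 0.5 (0.47, -0.175, 0.2) [-1.37 -0.5   1.34  1.89  0.5   1.39  1.92] err 0.021 0.007
active 0.5 (0.47, -0.175, 0.1) [-1.3  -0.5   1.34  2.07  0.52  1.22  1.89] err 0.061 0.019
active 0.5 (0.5, -0.1, 0.25) [-1.57 -0.5   1.34  1.78  0.49  1.49  1.77] err 0.013 0.004
active 0.5 (0.5, 0, 0.28) [-1.76 -0.46  1.34  1.73  0.45  1.53  1.6 ] err 0.0 0.0
active 0.5 (0.45, 0.1, 0.28) [-1.67 -0.33  1.14  1.81  0.3   1.48  1.49] err 0.0 0.0
```

Run:
```python
from sim import *
Jn=env.get_obs()['joints']
for yaw in(-.8,-.4,.055):
  for A,B in(((.44,.10,.27),(.43,.22,.2)),((.44,.10,.27),(.44,.2,.12))):
    J=Jn;r=Rt(yaw,0).as_matrix()
    for tgt in(A,B,(B[0],B[1],.0927)):
        J,e=run(J,np.array(tgt),r,mode="active",n=40);print(yaw,tgt,J.round(2),np.linalg.norm(e).round(3))
```

```text
-0.8 (0.44, 0.1, 0.27) [-1.28 -0.19  0.88  1.84  0.14  1.42  0.34] 0.0
-0.8 (0.43, 0.22, 0.2) [-1.37  0.01  0.82  1.88 -0.01  1.26  0.23] 0.0
-0.8 (0.43, 0.22, 0.0927) [-1.32  0.17  0.83  2.   -0.14  1.03  0.34] 0.0
-0.8 (0.44, 0.1, 0.27) [-1.28 -0.19  0.88  1.84  0.14  1.42  0.34] 0.0
-0.8 (0.44, 0.2, 0.12) [-1.33  0.12  0.87  1.98 -0.11  1.09  0.36] 0.0
-0.8 (0.44, 0.2, 0.0927) [-1.32  0.17  0.87  2.   -0.15  1.03  0.4 ] 0.0
-0.4 (0.44, 0.1, 0.27) [-1.38 -0.22  0.95  1.84  0.18  1.43  0.7 ] 0.0
-0.4 (0.43, 0.22, 0.2) [-1.47  0.    0.92  1.88 -0.    1.26  0.63] 0.0
-0.4 (0.43, 0.22, 0.0927) [-1.41  0.18  0.92  2.01 -0.17  1.03  0.76] 0.0
-0.4 (0.44, 0.1, 0.27) [-1.38 -0.22  0.95  1.84  0.18  1.43  0.7 ] 0.0
-0.4 (0.44, 0.2, 0.12) [-1.43  0.14  0.98  1.98 -0.13  1.09  0.78] 0.0
-0.4 (0.44, 0.2, 0.0927) [-1.41  0.19  0.97  2.01 -0.18  1.03  0.82] 0.0
0.055 (0.44, 0.1, 0.27) [-1.5  -0.27  1.03  1.85  0.23  1.44  1.11] 0.0
0.055 (0.43, 0.22, 0.2) [-1.62 -0.01  1.07  1.89  0.    1.26  1.07] 0.0
0.055 (0.43, 0.22, 0.0927) [-1.54  0.21  1.06  2.01 -0.22  1.04  1.25] 0.0
0.055 (0.44, 0.1, 0.27) [-1.5  -0.27  1.03  1.85  0.23  1.44  1.11] 0.0
0.055 (0.44, 0.2, 0.12) [-1.59  0.17  1.15  1.98 -0.17  1.09  1.27] 0.0
0.055 (0.44, 0.2, 0.0927) [-1.54  0.23  1.12  2.01 -0.24  1.04  1.32] 0.0
```

Run:
```python
from h import *
go([.44,.10,.27],Rt(YAW,0))
```

```text
shift cm [ 1.19 27.49 -7.5 ] turn [-0.021  0.049 -0.002]
```

{"fn": "drive_tool", "kwargs": {
  "series": [
    [0.2,4,-2,0,0.01,0,-1],
    [0.4,8.5,-4,-0.005,0.02,0,-1],
    [0.6,13,-5,-0.01,0.03,0,-1],
    [0.8,17.5,-6,-0.015,0.04,0,-1],
    [1,22,-7,-0.02,0.049,0,-1]
  ]
}}

```text
time_s: 43.72
eef_pos: [0.4447, 0.0469, 0.2665]
eef_rot: [-0.0, -0.027, 1.0, -0.001]
contact_force: [-0.5, -0.2, -1.4]
opening: 0.194
grasp_force: 30.0
```

{"fn": "drive_tool", "kwargs": {
  "series": [
    [0,3,-0.3,0,0,0,-1],
    [0.1,5.5,-0.5,0,0,0,-1],
    [0.1,5.5,-0.5,0,0,0,-1],
    [0.1,5.5,-0.5,0,0,0,-1]
  ]
}}

```text
time_s: 44.22
eef_pos: [0.4412, 0.099, 0.2708]
eef_rot: [-0.0, -0.026, 1.0, -0.001]
contact_force: [-0.8, -0.3, -3.5]
opening: 0.192
grasp_force: 30.0
```

Run:
```python
from h import *
o=env.get_obs();print(o['time_s'],o['eef_pos'],rot().as_matrix().round(3),o['joints'].round(2),o['contact_force'])
go([.43,.22,.2],Rt(YAW,0))
```

```text
44.225 [0.4412002  0.09898919 0.27078589] [[-0.999 -0.051 -0.   ]
 [-0.051  0.999 -0.002]
 [ 0.001 -0.002 -1.   ]] [-1.46 -0.27  0.99  1.85  0.23  1.44  1.1 ] [-0.80163706 -0.25563861 -3.48466199]
shift cm [ 0.49 12.15  7.06] turn [-0.002 -0.001 -0.003]
```

{"fn": "drive_tool", "kwargs": {
  "series": [
    [0.1,3,1.5,0,0,0,-1],
    [0.2,6,3,0,0,0,-1],
    [0.3,9,5,0,0,0,-1],
    [0.5,12.2,7,-0.002,0,-0.003,-1],
    [0.5,12.2,7,-0.002,0,-0.003,-1]
  ]
}}

```text
time_s: 44.85
eef_pos: [0.4286, 0.2221, 0.1996]
eef_rot: [-0.001, -0.029, 1.0, -0.001]
contact_force: [-0.2, -1.3, -3.2]
opening: 0.191
grasp_force: 30.0
```

{"fn": "drive_tool", "kwargs": {
  "series": [
    [0,0,0,0,0,0,-1],
    [0,0,0,0,0,0,-1]
  ]
}}

```text
time_s: 45.1
eef_pos: [0.4302, 0.2203, 0.2014]
eef_rot: [-0.0, -0.027, 1.0, 0.001]
contact_force: [-0.8, -0.4, -3.6]
opening: 0.19
grasp_force: 30.0
```

Run:
```python
from h import *
o=env.get_obs();print(o['time_s'],o['eef_pos'],rot().as_matrix().round(4),o['joints'].round(2))
print(proj("top",[[.43,.22,0]]));t=cv2.imread("pics/top0.png");u,v=proj("top",[[.43,.22,0]])[0].astype(int);q=t[v-18:v+19,u-18:u+19].astype(int);print(q.reshape(-1,3).min(0),q.reshape(-1,3).max(0),q.reshape(-1,3).std(0))
go([.43,.22,.097],Rt(YAW,0))
```

```text
45.1 [0.43021127 0.22032948 0.20138329] [[-9.986e-01 -5.380e-02 -1.000e-04]
 [-5.380e-02  9.985e-01  2.000e-03]
 [-0.000e+00  2.000e-03 -1.000e+00]] [-1.58 -0.01  1.03  1.89  0.01  1.25  1.07]
[[228.60165245 310.88093888]]
[114 126 135] [150 154 152] [6.21258045 4.55009404 2.66744259]
shift cm [ 0.02 -0.05 10.44] turn [ 0.002  0.    -0.001]
```

{"fn": "drive_tool", "kwargs": {
  "series": [
    [0,0,3,0,0,0,-1],
    [0,0,6,0,0,0,-1],
    [0,0,9,0,0,0,-1],
    [0,0,10.4,0.002,0,0,-1],
    [0,0,10.4,0.002,0,0,-1]
  ]
}}

```text
time_s: 45.72
eef_pos: [0.4296, 0.2209, 0.0969]
eef_rot: [-0.0, -0.028, 1.0, -0.001]
contact_force: [0.2, -0.3, -1.6]
opening: 0.193
grasp_force: 30.0
```

{"fn": "drive_tool", "kwargs": {
  "series": [
    [0,0,0.1,0,0,0,-1],
    [0,0,0.2,0,0,0,-1],
    [0,0,0.2,0,0,0,-1]
  ]
}}

```text
time_s: 46.1
eef_pos: [0.4296, 0.2217, 0.0952]
eef_rot: [-0.0, -0.028, 1.0, -0.0]
contact_force: [0.0, -0.7, -3.1]
opening: 0.19
grasp_force: 30.0
```

{"fn": "drive_tool", "kwargs": {
  "series": [
    [0,0,0.1,0,0,0,-1],
    [0,0,0.1,0,0,0,-1]
  ]
}}

```text
time_s: 46.35
eef_pos: [0.4295, 0.2214, 0.0938]
eef_rot: [-0.0, -0.028, 1.0, -0.001]
contact_force: [0.2, -0.3, -2.7]
opening: 0.192
grasp_force: 30.0
```

Run:
```python
from h import *
o=env.get_obs();print(o['time_s'],o['eef_pos'],rot().as_matrix().round(4),o['contact_force'],o['moment'])
```

```text
46.35 [0.42946477 0.2214292  0.09381893] [[-9.984e-01 -5.580e-02 -4.000e-04]
 [-5.580e-02  9.984e-01 -1.200e-03]
 [ 4.000e-04 -1.200e-03 -1.000e+00]] [ 0.16205973 -0.25229141 -2.71798887] [0.03490307 0.00764445 0.02422052]
```

{"fn": "drive_tool", "kwargs": {
  "series": [
    [0,0,0.05,0,0,0,-1],
    [0,0,0.1,0,0,0,-1],
    [0,0,0.1,0,0,0,-1]
  ]
}}

```text
time_s: 46.72
eef_pos: [0.4295, 0.2214, 0.0928]
eef_rot: [-0.0, -0.028, 1.0, -0.001]
contact_force: [-0.2, 0.1, -2.2]
opening: 0.189
grasp_force: 30.0
```

{"fn": "drive_tool", "kwargs": {
  "series": [
    [0,0,0.05,0,0,0,-1],
    [0,0,0.05,0,0,0,-1]
  ]
}}

```text
time_s: 46.98
eef_pos: [0.4298, 0.2215, 0.0927]
eef_rot: [-0.0, -0.028, 1.0, -0.0]
contact_force: [-2.4, -0.6, 4.9]
opening: 0.191
grasp_force: 30.0
```

Run:
```python
from h import *
o=env.get_obs();print(o['time_s'],o['eef_pos'],o['contact_force'],o['moment'])
```

```text
46.975 [0.42975734 0.22151449 0.09269939] [-2.40745838 -0.62077598  4.92932828] [-0.23559094  0.48405916 -0.01023543]
```

{"fn": "drive_tool", "kwargs": {
  "series": [
    [0,0,-0.04,0,0,0,-1],
    [0,0,-0.04,0,0,0,-0.5],
    [0,0,-0.04,0,0,0,-0.3],
    [0,0,-0.04,0,0,0,0],
    [0,0,-0.04,0,0,0,0.6]
  ]
}}

```text
time_s: 47.6
eef_pos: [0.4295, 0.2214, 0.0927]
eef_rot: [-0.0, -0.028, 1.0, -0.001]
contact_force: [-0.1, -0.5, -0.3]
opening: 0.493
grasp_force: 0.0
```

{"fn": "drive_tool", "kwargs": {
  "series": [
    [0,0,0,0,0,0,0.6],
    [0,0,0,0,0,0,0.6],
    [0,0,0,0,0,0,0.6],
    [0,0,0,0,0,0,0.6]
  ]
}}

```text
time_s: 48.1
eef_pos: [0.4295, 0.2214, 0.0927]
eef_rot: [-0.0, -0.028, 1.0, -0.001]
contact_force: [-0.4, -0.3, -0.9]
opening: 0.791
grasp_force: 0.0
```

{"fn": "drive_tool", "kwargs": {
  "series": [
    [0,0,-2,0,0,0,0.6],
    [0,0,-5,0,0,0,0.6],
    [0,0,-8,0,0,0,0.6],
    [0,0,-11,0,0,0,0.6],
    [0,0,-13,0,0,0,0.6]
  ]
}}

```text
time_s: 48.72
eef_pos: [0.4298, 0.2217, 0.224]
eef_rot: [0.0, -0.028, 1.0, 0.0]
contact_force: [0.1, 0.2, -1.1]
opening: 0.801
grasp_force: 0.0
```

{"fn": "drive_tool", "kwargs": {
  "series": [
    [0,0,0,0,0,0,0.6],
    [0,0,0,0,0,0,0.6],
    [0,0,0,0,0,0,0.6]
  ]
}}

```text
time_s: 49.1
eef_pos: [0.4292, 0.2212, 0.2219]
eef_rot: [-0.001, -0.028, 1.0, -0.001]
contact_force: [-0.5, -0.3, -0.2]
opening: 0.798
grasp_force: 0.0
```

Run:
```python
from h import *
o=env.get_obs();print(o['time_s'],o['eef_pos'],o['opening'],o['contact_force'])
w=np.ascontiguousarray(env.grab_frame("wrist")[:,:,::-1]);cv2.imwrite("pics/w11.png",w);c=env.calibration("wrist")
m=cv2.inRange(cv2.cvtColor(w,cv2.COLOR_BGR2HSV),(10,120,60),(30,255,255));n,l,s,ce=cv2.connectedComponentsWithStats(m)
for i in range(1,n):
    if s[i,4]>300:print(s[i],ce[i].round(1))
P=[.4297,.2215];print(proj("w",[[*P,0],[*P,.14]],c).round(1))
t=env.grab_frame("top")[:,:,::-1];t0=cv2.imread("pics/top0.png")
for nm,(x,y) in dict(mug=(452,167),jar=(420,307),bottle=(152,288),blk=(310,215)).items():
    a=t0[y-22:y+22,x-22:x+22].astype(float).mean(2);b=t[y-22:y+22,x-22:x+22].astype(float).mean(2);print(nm,cv2.phaseCorrelate(a,b))
```

```text
49.1 [0.42917633 0.22122975 0.2219011 ] 0.7976575024438775 [-0.48948137 -0.26823314 -0.2023137 ]
[288   0   2 330 413] [288.2 140.3]
[ 312  194   29   67 1490] [326.  228.7]
[116 313  23  74 533] [123.6 351.4]
[503 313  33  74 843] [523.7 341.3]
[ 240  369  340   57 4608] [402.1 415.8]
[[324.8 206.6]
 [323.6 251.5]]
mug ((0.5539590038382194, 0.529088735422615), 0.9905629370684395)
jar ((0.500861895378339, 0.45205240307663885), 1.0030002300699532)
bottle ((0.45219319593207175, 0.15670167063790785), 0.20928592627600553)
blk ((0.25561912552988986, 0.6833200737128138), 1.019114849314935)
```

Run:
```python
from h import *
f=lambda n,b:(lambda h:np.argwhere(cv2.inRange(h,(50,120,30),(80,255,255))>0))(cv2.cvtColor(np.ascontiguousarray(b),cv2.COLOR_BGR2HSV))
for n in("top","scene"):
    a=cv2.imread(f"pics/{n}0.png");b=env.grab_frame(n)[:,:,::-1]
    for im in(a,b):
        q=f(n,im);q=q[(q[:,1]<200)] if n=="top" else q[(q[:,1]>365)&(q[:,1]<400)&(q[:,0]>185)];print(n,len(q),q.mean(0).round(1))
print(env.hand_in())
```

```text
top 98 [287.5 154.8]
top 0 [nan nan]
scene 43 [204.9 381.1]
scene 44 [204.8 381.2]
the job is handed in; nothing more can be done
None<stdin>:6: RuntimeWarning: Mean of empty slice.
  ret = um.true_divide(
```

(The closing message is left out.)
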